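# Free the seized plug of a sample chamber and load it

### The job

The metal plug in the top of the sample chamber has seized: work it out by twisting it back and forth while pulling up only gently (the chamber floats on a spring and must not be dragged up to its stop), then leave the plug in the steel tray and drop all the white specimen buttons from the bench into the open chamber. Turn the inner fine knob of the gas controller until its white pointer meets the black ridge on the housing, without turning the outer dial around it; when all that is done, press the start button on the module and let go. Leave the jar and the calibration weight alone.

Things in the scene. Friction and masses are not known exactly. Their poses are not given: they have to be found in the camera images.
- module: White sample-chamber module, 200 x 180 mm in plan (x, y), deck 92 mm above the bench, fixed to the bench; origin at the centre of its underside. The chamber's vertical axis passes 45 mm from the origin along its -x, the start button 55 mm along its +x.
- chamber_rim (a point): Point on the axis of the round steel chamber, level with its rim (105 mm above the bench at rest). Flange 78 mm across, 9 mm thick; bore 39 mm across, 62 mm deep. Four spring-loaded rubber shoes, 3 to 21 mm below the rim, grip the plug's shank; with the plug out they leave an opening 29 mm across.
- chamber (a joint): Lift of the chamber, m: 0 at rest, stop at 0.018; over 0.013 damages it. It weighs 0.6 kg and hangs on a spring of 1 N per mm, so the reading tells the pull. Within that limit (about 19 N) a straight pull does not free the plug (friction 35 to 55 N); while the plug is turned at a lift of 6 to 10 mm it creeps up 2 to 8 mm per radian and the chamber sinks back.
- plug: Seized metal plug, 90 g; origin at the centre of the underside of its shank, z up. Shank 32 mm diameter, z 0 to 24 mm; flange 52 mm diameter, z 24 to 30 mm, on the chamber rim at the start; on top a flat grip bar 42 mm long (plug x), 14 mm wide (plug y), z 30 to 58 mm. Free once raised about 22 mm in the chamber. Turns either way without limit; stands by itself on its shank.
- tray: Open steel parts tray, outside 150 x 130 x 22 mm (x, y, z), walls and floor 4 to 5 mm thick, standing on the bench; origin at the centre of its underside. 1 kg, fixed to the bench.
- specimen0 (a point): Centre of a white plastic specimen button (a disc 22 mm diameter, 10 mm thick, 15 g), lying flat on the bench at the start. Three to five of the five are present.
- specimen1 (a point): Centre of a white plastic specimen button (a disc 22 mm diameter, 10 mm thick, 15 g), lying flat on the bench at the start. Three to five of the five are present.
- specimen2 (a point): Centre of a white plastic specimen button (a disc 22 mm diameter, 10 mm thick, 15 g), lying flat on the bench at the start. Three to five of the five are present.
- specimen3 (a point): Centre of a white plastic specimen button (a disc 22 mm diameter, 10 mm thick, 15 g), lying flat on the bench at the start. Three to five of the five are present.
- specimen4 (a point): Centre of a white plastic specimen button (a disc 22 mm diameter, 10 mm thick, 15 g), lying flat on the bench at the start. Three to five of the five are present.
- controller: White gas controller, 150 x 150 x 75 mm, fixed to the bench; origin at the centre of its underside. The two concentric knobs turn about its vertical centre axis.
- ridge (a point): Top of the middle of the black ridge on the controller's top face, beside the dial, 50 mm from the knob axis along the controller's +x.
- fine_grip (a point): Centre of the inner fine knob's grip bar, on the axis, 105.5 mm above the bench. The bar is 28 mm long (point x) by 12 mm wide (point y) and 30 mm tall (15 mm below this point to 15 mm above); a white pointer sticks out of its foot along point +x.
- fine_knob (a joint): Angle of the inner knob, rad; grows clockwise seen from above, stops at 0 and 2.9. The pointer meets the ridge at 2.3. Friction 0.03 N m, stays where left.
- coarse_dial (a joint): Angle of the outer coarse dial, rad, grows clockwise seen from above. An aluminium disc 66 mm diameter around the foot of the inner knob, its top 90 mm above the bench (just under the inner bar). It turns easily (0.015 N m) and must stay where it is at the start.
- coarse_dot (a point): Black dot on top of the outer dial, 27 mm from the axis.
- start (a joint): Travel of the start button, m: 0 up, 0.006 fully down; springs back. About 5 N when fully down; down by 0.004 counts.
- start_top (a point): Centre of the top of the round grey start button (28 mm diameter) on the module's deck.
- jar: Small closed jar, 60 mm diameter, 80 mm tall, standing on the bench; origin at the centre of its underside. Leave alone.
- weight: Steel calibration weight, 36 mm diameter, 50 mm tall, on the bench; origin at the centre of its underside. Leave alone.
Not all that is in view belongs to the job. Leave any green look-alike of the controller alone.

How it is judged:
By the outcome, as a careful person would: the job done as asked, in the order asked, and still so for the second after the job is handed in, with the robot touching nothing.
Of button0, button1, button2, button3, button4 only 3 to 5 are there at a start; the rules pass over those that are not, and their reading is None.
At some moment in a run one of button0, button1, button2, button3, button4 may be knocked a few centimetres aside while the robot is not near it.
Once in a run the grip may slacken for a moment while it holds something.
It also fails if it takes over 208 s, if anything falls off the work surface, if the arm or the gripper's body presses on something with over 40 N, if the wrist force passes 120 N, or if a joint passes its speed limit or range.

### The arm

A 6-joint arm with a two-finger parallel gripper is mounted at the origin on the work surface. World frame = base frame: x ahead of the robot, y to its left, z up, the work surface at z = 0. Lengths are in mm, angles in degrees, forces in N, time in s.
With the tool pointing down it reaches from about 275 to 850 mm from the base axis. Payload 19 kg.
Tool frame: the origin (TCP) lies between the finger pads; the fingertips stand 11 mm ahead of it and the grasp point (between the pads) lies 8 mm behind it; z points along the fingers, y is the direction in which the jaws open and shut (so a half turn about z gives the same grasp; the last joint's range is limited). The gripper opens to 85 mm and grips with 20 to 120 N. Pads are 22 mm wide; open, the fingers measure 114 mm over their backs; the gripper's body (76 mm by 85 mm) begins 54 mm behind the grasp point. The pads swing forward as they close: fully open they stand 13 mm farther back than shut.
Start: joints at [63.541, 8.623, 82.357, -0, 89.026, -7.678], TCP at [185.13, 544.348, 213.167] pointing down, gripper open.
Joint ranges: [-160.23, 160.23], [-39.13, 120.54], [6.94, 153.29], [-79.49, 259.48], [9.18, 160.14], [-161.06, 161.06]. Speed limits (degrees/s): [108.29, 108.29, 127.2, 172.46, 172.46, 172.46].

### API

Orientations are given as [roll, pitch, yaw] about the fixed x, y, z axes, in that order (R = Rz(yaw) Ry(pitch) Rx(roll)).
In Python, from workcell import sense, viewer, order gives the robot as it stands.
- The arm moves only by the tool step_arm, never from a script. Its argument "plan" is a list of rows, each an object with "jaw": the opening in per cent of the stroke, from 0 (shut) to 100 (fully open); "dp": the shift along the tool's x, y, z in cm, a list of three; "turn": the turn, a rotation vector about the tool's x, y, z in degrees, a list of three. A call has 1 to 10 rows; each row shifts and turns the commanded pose from where the row before left it, along the tool's axes as they then stand; what a row does not reach is not made up. A row lasts 1/12 s, in which the tool goes at most 41.7 mm and 7.16 degrees, less where a joint would pass 70% of its speed; a pose out of reach is approached as far as the arm can. A call with a gripper value outside its range is refused whole. The fingers move at their own pace and stop on an object; "squeeze" is the grip in N (left out, the last holds). Time passes only in rows, so rows that do not move let the fingers close. It gives the time, the measured TCP pose, the force and the opening at its end, in the units of the state.
- sense(): the state, without advancing time (a new reading comes with each control period).
- viewer.camera(name): name is "scene" or "top" or "wrist"; returns a dict with "frame" (384x512x3 uint8, blue, green, red), "intrinsics" (3x3 intrinsics, pixels), "R" (3x3) and "t" (3): a world point X has camera coordinates R X + t. Camera axes: x right, y down, z forward; pixel columns grow to the right and rows downward; lengths in mm; the calibration is good to about 2 mm. A picture is of the moment at which its call begins. There is no depth.
- order.job_done(): hands the job in, once; it reports no verdict.
The state is a dict: "time": time; "q": joint angles; "joint_vel": joint speeds; "joint_torque": joint torques, N m; "position": TCP position; "tcp_rot": TCP orientation; "ft_force": force on the tool from outside, world axes, zero at the start; "torque": the same for the moment, N m; "finger_gap": finger opening in mm.
Only numpy, scipy, OpenCV 4.12 (cv2) and the standard library are available. Lean on these libraries where they do the work, as an engineer would, in place of code of your own. Each camera call takes 0.05 s, during which the arm holds its last target. There are 200 camera calls.

## Working session

There is one attempt and no reset: what is moved stays moved. The work goes in short steps, Python scripts to look and compute and a tool call to move; the robot and the scene stay as the last step left them, time stands still between calls to the robot, and variables do not carry over. Pictures are saved under pics/ and viewed, on a budget of 14 in all, crops included, one or two more only if the job needs it, and the job is handed in when it is done.

Besides the shell and the picture viewer there is one more tool, called after "Request:" by a JSON object that holds its "method" and its "body", one argument or row to a line. step_arm: Moves the arm, as the interface text tells. Its arguments: {"type":"object","properties":{"plan":{"type":"array","items":{"type":"object","properties":{"jaw":{"type":"number"},"dp":{"type":"array","items":{"type":"number"}},"turn":{"type":"array","items":{"type":"number"}}}}},"squeeze":{"type":"number"}},"required":["plan"]}

```bash
mkdir -p pics; cat > h.py <<'E'
import numpy as np, cv2
from workcell import sense, viewer, order
def snap(n,f=None,crop=None,s=1):
    c=viewer.camera(n); np.savez('cam_'+n+'.npz',**c)
    im=c['frame']
    if crop: x0,y0,x1,y1=crop; im=im[y0:y1,x0:x1]
    if s!=1: im=cv2.resize(im,None,fx=s,fy=s,interpolation=cv2.INTER_CUBIC)
    if f: cv2.imwrite('pics/'+f,im)
    return c
def ld(n): return dict(np.load('cam_'+n+'.npz'))
def ray(c,u,v,z):
    d=c['R'].T@np.linalg.inv(c['intrinsics'])@np.array([u,v,1.]); o=-c['R'].T@c['t']
    return o+d*(z-o[2])/d[2]
def proj(c,X):
    p=c['intrinsics']@(c['R']@np.array(X,float)+c['t']); return p[:2]/p[2]
E
python3 - <<'E'
from h import *
snap('top','top1.png',s=1.5); snap('scene','scene1.png',s=1.5)
for n in('top','scene'):
    c=ld(n); print(n,-c['R'].T@c['t'],c['intrinsics'][0,0],c['R'].round(3).tolist())
print(sense())
E
```

```text
top [ 397.0602156   -74.70300253 1739.69153627] 444.08990274070067 [[-0.002, -1.0, -0.01], [-0.997, 0.003, -0.083], [0.083, 0.01, -0.996]]
scene [ 939.97276119  340.12050785 1047.30022037] 365.7474170725341 [[-0.707, 0.708, -0.008], [0.605, 0.598, -0.526], [-0.368, -0.377, -0.85]]
{'time': 0.1, 'q': array([ 6.35412592e+01,  8.64799867e+00,  8.23866698e+01, -8.66555694e-04,
        8.90282649e+01, -7.67800527e+00]), 'joint_vel': array([-0.0578948 , -0.08651868, -0.03087539,  0.03746935,  0.04026816,
       -0.07295562]), 'joint_torque': array([ 4.04473671e-03, -7.14375687e+01, -5.71790636e+01, -2.65939889e-04,
        7.03715559e-03,  7.91657112e-05]), 'position': array([185.0396457 , 544.16077201, 212.65987782]), 'tcp_rot': array([-1.79937515e+02, -7.54961086e-03,  1.61219276e+02]), 'ft_force': array([0.37488591, 0.98798833, 0.43194676]), 'torque': array([ 0.05709841, -0.02201154,  0.00934469]), 'finger_gap': 85.13512910065235}
```

View pics/top1.png

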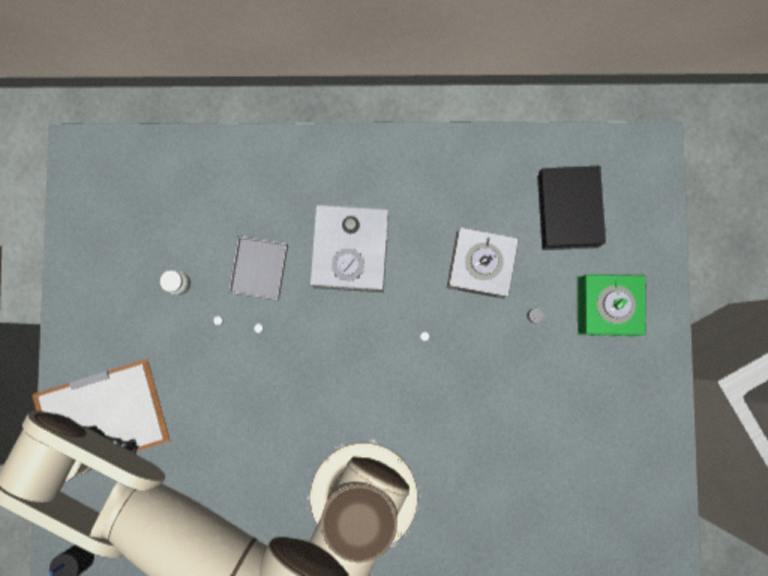

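View pics/scene1.png

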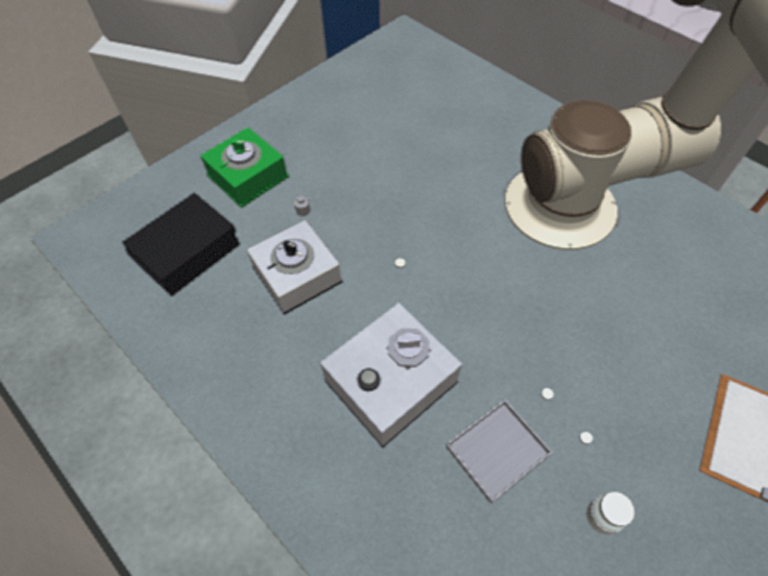

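Top picture: module chamber (349,264), start button (350,224), tray (260,268), white controller (484,262; a green look-alike sits at (613,304), to be left alone), buttons (217,321), (258,328), (424,337), weight (535,315), jar (173,282). I'll enlarge the working area.

```bash
python3 - <<'E'
from h import *
c=ld('top'); im=c['frame']
a=cv2.resize(im[130:232,138:258],None,fx=6.5,fy=6.5,interpolation=cv2.INTER_CUBIC)
cv2.imwrite('pics/cropA.png',a[:600])
s=ld('scene')['frame']
b=cv2.resize(im[145:205,195:355],None,fx=5,fy=5,interpolation=cv2.INTER_CUBIC)
d=cv2.resize(s[140:240,155:315],None,fx=3,fy=3,interpolation=cv2.INTER_CUBIC)
d=cv2.copyMakeBorder(d,0,0,0,320,cv2.BORDER_CONSTANT)
cv2.imwrite('pics/cropB.png',np.vstack([b,d]))
# blobs
for n,f in(('top',im),('scene',s)):
    m=(f.min(2)>215).astype(np.uint8)
    k,l,st,ce=cv2.connectedComponentsWithStats(m)
    for i in range(1,k):
        if 8<st[i,4]<80: print(n,ce[i].round(1),st[i,4],ray(ld(n),*ce[i],10).round(0))
E
```

```text
top [144.8 213.4] 19 [449. 378.  10.]
top [171.8 218.5] 20 [428. 272.  10.]
top [282.9 224. ] 20 [ 406. -160.   10.]
top [ 41.5 263.1] 16 [257. 776.  10.]
top [ 37.2 271.4] 49 [225. 791.  10.]
top [ 24.9 302.3] 39 [108. 834.  10.]
top [265.7 310.7] 15 [ 76. -92.  10.]
top [211.2 329.1] 9 [  7. 116.  10.]
scene [386.1 162.3] 10 [ 71. 105.  10.]
scene [266.4 174.5] 17 [ 405. -159.   10.]
scene [364.7 261.7] 27 [427. 273.  10.]
scene [390.5 291.3] 31 [448. 379.  10.]
```

View pics/cropB.png

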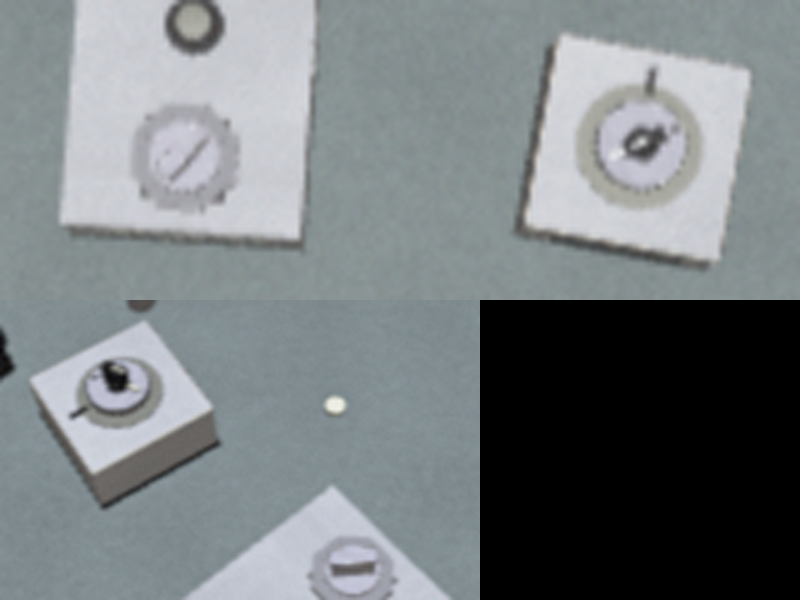

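```bash
python3 - <<'E'
from h import *
c=ld('top')
for n,x,y,z in(('flange',185,152,111),('start',193,22,100),('dial',640,147,90),('ridge',652,80,80)):
    print(n,ray(c,195+x/5,145+y/5,z).round(1))
# tray corners in 1.5x picture
for p in((240,238),(287,242),(232,293),(278,298)): print('tray',ray(c,p[0]/1.5,p[1]/1.5,22).round(1))
for p in((76,0),(318,0),(62,222),(302,240)): print('mod',ray(c,195+p[0]/5,145+p[1]/5,92).round(1))
for p in((558,35),(750,70),(525,230),(712,262)): print('ctl',ray(c,195+p[0]/5,145+p[1]/5,75).round(1))
E
```

```text
flange [585.   31.7 111. ]
start [683.9  26.7 100. ]
dial [ 590.2 -306.8   90. ]
ridge [ 642.1 -317.9   80. ]
tray [661.9 319.6  22. ]
tray [651.  196.7  22. ]
tray [518.2 338.   22. ]
tray [504.9 218.5  22. ]
mod [702.4 115.3  92. ]
mod [701.7 -66.7  92. ]
mod [534.9 124.6  92. ]
mod [521.  -54.3  92. ]
ctl [ 677.4 -248.1   75. ]
ctl [ 650.2 -392.7   75. ]
ctl [ 529.4 -221.7   75. ]
ctl [ 505.  -361.6   75. ]
```

Request:
{"method": "step_arm", "body": {
  "plan": [
    {"dp":[-3.02,-1.98,-0.33],"jaw":100},
    {"dp":[-3.02,-1.98,-0.33],"jaw":100},
    {"dp":[-3.02,-1.98,-0.33],"jaw":100},
    {"dp":[-3.02,-1.98,-0.33],"jaw":100},
    {"dp":[-3.02,-1.98,-0.33],"jaw":100},
    {"dp":[-3.02,-1.98,-0.33],"jaw":100},
    {"dp":[-3.02,-1.98,-0.33],"jaw":100},
    {"dp":[-3.02,-1.98,-0.33],"jaw":100},
    {"dp":[-3.02,-1.98,-0.33],"jaw":100}
  ]
}}

```text
validation failed for argument at $.pl...
```

Request:
{"method": "step_arm", "body": {
  "plan": [
    {"dp":[-3.02,-1.98,-0.33],"jaw":100},
    {"dp":[-3.02,-1.98,-0.33],"jaw":100},
    {"dp":[-3.02,-1.98,-0.33],"jaw":100},
    {"dp":[-3.02,-1.98,-0.33],"jaw":100},
    {"dp":[-3.02,-1.98,-0.33],"jaw":100},
    {"dp":[-3.02,-1.98,-0.33],"jaw":100},
    {"dp":[-3.02,-1.98,-0.33],"jaw":100},
    {"dp":[-3.02,-1.98,-0.33],"jaw":100},
    {"dp":[-3.02,-1.98,-0.33],"jaw":100}
  ]
}}

```text
validation failed for argument at $.pl...
```

Request:
{"method": "step_arm", "body": {
  "plan": [
    {"turn":[0,0,5]},
    {"turn":[0,0,5]},
    {"turn":[0,0,5]},
    {"turn":[0,0,5]},
    {"dp":[0,0,0]},
    {"dp":[0,0,0]}
  ]
}}

```text
validation failed for argument at $.pl...
```

Request:
{"method": "step_arm", "body": {
  "plan": [
    {"dp":[-3.02,-1.98,-0.33],"turn":[0,0,0],"jaw":100},
    {"dp":[-3.02,-1.98,-0.33],"turn":[0,0,0],"jaw":100},
    {"dp":[-3.02,-1.98,-0.33],"turn":[0,0,0],"jaw":100},
    {"dp":[-3.02,-1.98,-0.33],"turn":[0,0,0],"jaw":100},
    {"dp":[-3.02,-1.98,-0.33],"turn":[0,0,0],"jaw":100},
    {"dp":[-3.02,-1.98,-0.33],"turn":[0,0,0],"jaw":100},
    {"dp":[-3.02,-1.98,-0.33],"turn":[0,0,0],"jaw":100},
    {"dp":[-3.02,-1.98,-0.33],"turn":[0,0,0],"jaw":100},
    {"dp":[-3.02,-1.98,-0.33],"turn":[0,0,0],"jaw":100}
  ]
}}

```text
time: 0.85
position: [385.7, 286.5, 243.0]
tcp_rot: [-180.0, -0.0, 161.2]
ft_force: [-0.0, -0.1, 0.3]
finger_gap: 85.0
```

Request:
{"method": "step_arm", "body": {
  "plan": [
    {"dp":[-3.02,-1.98,-0.33],"turn":[0,0,0],"jaw":100},
    {"dp":[-3.02,-1.98,-0.33],"turn":[0,0,0],"jaw":100},
    {"dp":[-3.02,-1.98,-0.33],"turn":[0,0,0],"jaw":100},
    {"dp":[-3.02,-1.98,-0.33],"turn":[0,0,0],"jaw":100},
    {"dp":[-3.02,-1.98,-0.33],"turn":[0,0,0],"jaw":100},
    {"dp":[-3.02,-1.98,-0.33],"turn":[0,0,0],"jaw":100},
    {"dp":[-3.02,-1.98,-0.33],"turn":[0,0,0],"jaw":100},
    {"dp":[-3.02,-1.98,-0.33],"turn":[0,0,0],"jaw":100},
    {"dp":[-3.02,-1.98,-0.33],"turn":[0,0,0],"jaw":100}
  ]
}}

```text
time: 1.6
position: [585.8, 30.2, 272.5]
tcp_rot: [-180.0, -0.0, 161.2]
ft_force: [0.4, 0.2, 0.4]
finger_gap: 85.4
```

Request:
{"method": "step_arm", "body": {
  "plan": [
    {"dp":[0,0,0],"turn":[0,0,5],"jaw":100},
    {"dp":[0,0,0],"turn":[0,0,5],"jaw":100},
    {"dp":[0,0,0],"turn":[0,0,5],"jaw":100},
    {"dp":[0,0,0],"turn":[0,0,5],"jaw":100},
    {"dp":[0,0,0],"turn":[0,0,0],"jaw":100},
    {"dp":[0,0,0],"turn":[0,0,0],"jaw":100}
  ]
}}

```text
time: 2.1
position: [585.0, 31.9, 272.3]
tcp_rot: [-180.0, -0.0, 141.4]
ft_force: [0.1, 0.8, 1.0]
finger_gap: 85.8
```

```bash
cat >> h.py <<'E'
def show():
    s=sense(); print('t',round(s['time'],2),'p',s['position'].round(1),'rot',s['tcp_rot'].round(2),'q',s['q'].round(1),'F',s['ft_force'].round(1),'T',s['torque'].round(2),'gap',round(s['finger_gap'],1))
    return s
def delta(dx,dy,dz):
    "world mm -> tool cm"
    from scipy.spatial.transform import Rotation as Ro
    R=Ro.from_euler('xyz',sense()['tcp_rot'],degrees=True).as_matrix()
    return (R.T@np.array([dx,dy,dz])/10).round(3)
E
python3 - <<'E'
from h import *
show(); c=snap('wrist','w1.png',s=1.5); print(-c['R'].T@c['t'],c['intrinsics'][0,0], proj(c,[585,32,139]),proj(c,[0,0,0]))
snap('top');t=ld('top')['frame'][:,:]; cv2.imwrite('pics/t2.png',t)
E
```

```text
t 2.1 p [585.   31.9 272.3] rot [-1.7998e+02 -2.0000e-02  1.4137e+02] q [ -4.4   9.3  74.9  -0.   95.9 -55.8] F [0.1 0.8 1. ] T [0.02 0.04 0.05] gap 85.8
[528.25229123  77.37716863 432.49867004] 282.1940380110308 [259.55147133 173.80218811] [ -94.01276794 -240.93789789]
```

View pics/w1.png

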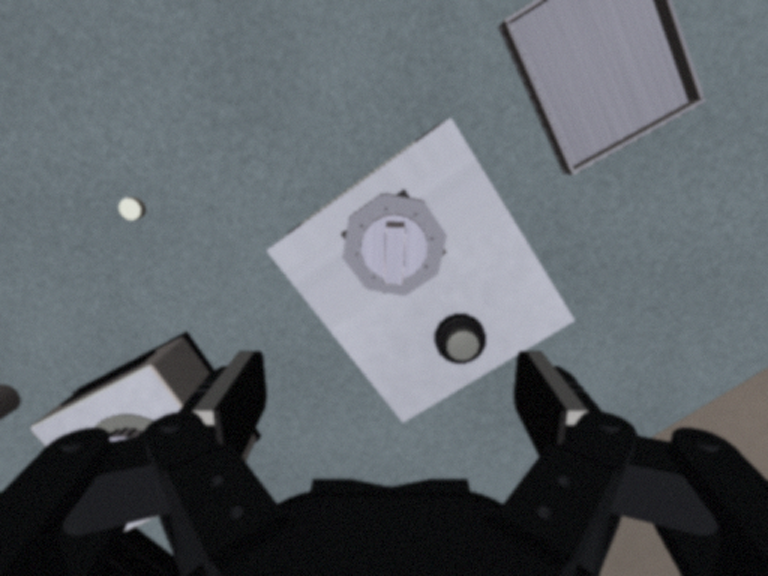

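```bash
python3 - <<'E'
from h import *
c=ld('wrist')
im=cv2.resize(c['frame'][115:210,215:310],None,fx=6,fy=6,interpolation=cv2.INTER_CUBIC); cv2.imwrite('pics/w1c.png',im)
print('chamber outer',ray(c,394/1.5,244/1.5,105),'flange',ray(c,395/1.5,248/1.5,111),'bar',ray(c,396/1.5,255/1.5,139))
print('start',ray(c,462/1.5,344/1.5,103))
a=ray(c,395/1.5,228/1.5,139);b=ray(c,397/1.5,282/1.5,139);print(b-a,np.degrees(np.arctan2(*(b-a)[[1,0]])))
E
```

```text
chamber outer [583.30260104  38.06893006 105.        ] flange [585.24725259  37.43206468 111.        ] bar [584.70405688  38.31030741 139.        ]
start [687.43933394  29.16250953 103.        ]
[ 31.73940649 -23.33870223   0.        ] -36.327884376256236
```

View pics/w1c.png

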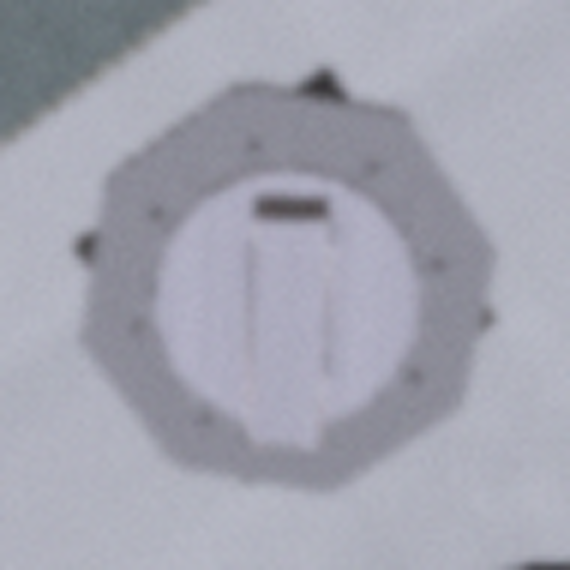

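```bash
python3 - <<'E'
from h import *
c=ld('wrist')
f=lambda x,y,z:ray(c,215+x/6-.4,115+y/6-.4,z)
print('flange',f(288,300,111),'bar',f(287,332,139),'rimoct',f(289,285,105))
a=f(291,222,139);b=f(286,443,139);print(np.linalg.norm(b-a),np.degrees(np.arctan2(*(b-a)[[1,0]])))
a=f(291,222,139);b=f(291,443,139);print(np.degrees(np.arctan2(*(b-a)[[1,0]])))
print(delta(0,5.3,0))
E
```

```text
flange [584.03452261  37.3070651  111.        ] bar [583.60370695  37.05107766 139.        ] rimoct [582.84356977  38.58445387 105.        ]
40.2845016361446 -39.73654845523197
-38.44829745199637
[ 0.331  0.414 -0.   ]
```

Request:
{"method": "step_arm", "body": {
  "plan": [
    {"dp":[0.4,0.31,0],"turn":[0,0,1.1],"jaw":100},
    {"dp":[0,0,3],"turn":[0,0,0],"jaw":100},
    {"dp":[0,0,3],"turn":[0,0,0],"jaw":100},
    {"dp":[0,0,3],"turn":[0,0,0],"jaw":60},
    {"dp":[0,0,2.7],"turn":[0,0,0],"jaw":60},
    {"dp":[0,0,2.0],"turn":[0,0,0],"jaw":60},
    {"dp":[0,0,1.0],"turn":[0,0,0],"jaw":50},
    {"dp":[0,0,0],"turn":[0,0,0],"jaw":40},
    {"dp":[0,0,0],"turn":[0,0,0],"jaw":30}
  ],
  "squeeze": 80
}}

```text
time: 2.95
position: [584.1, 36.8, 126.3]
tcp_rot: [180.0, 0.0, 140.2]
ft_force: [-0.4, 0.7, 0.2]
finger_gap: 26.2
```

```bash
python3 - <<'E'
from h import *
show(); c=snap('wrist','w2.png',s=1.5)
E
```

```text
t 2.95 p [584.1  36.8 126.3] rot [1.8000e+02 2.0000e-02 1.4018e+02] q [ -3.9  12.3  88.2  -0.   79.5 -54.1] F [-0.4  0.7  0.2] T [-0.02  0.01 -0.01] gap 26.2
```

View pics/w2.png

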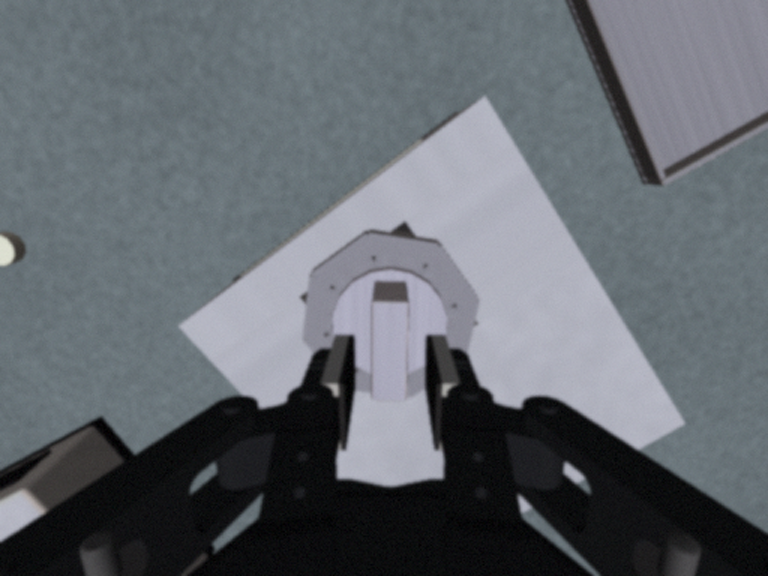

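The bar (top x 370–410, y 300–400) is centred between the pads (inner faces 352 and 428). Closing.

Request:
{"method": "step_arm", "body": {
  "plan": [
    {"dp":[0,0,0],"turn":[0,0,0],"jaw":0},
    {"dp":[0,0,0],"turn":[0,0,0],"jaw":0},
    {"dp":[0,0,0],"turn":[0,0,0],"jaw":0},
    {"dp":[0,0,0],"turn":[0,0,0],"jaw":0},
    {"dp":[0,0,0],"turn":[0,0,0],"jaw":0}
  ],
  "squeeze": 100
}}

```text
time: 3.42
position: [583.9, 36.8, 125.9]
tcp_rot: [180.0, 0.0, 140.1]
ft_force: [-0.2, -0.0, 0.6]
finger_gap: -0.0
```

Request:
{"method": "step_arm", "body": {
  "plan": [
    {"dp":[0,0,-0.2],"turn":[0,0,0],"jaw":0},
    {"dp":[0,0,-0.2],"turn":[0,0,0],"jaw":0},
    {"dp":[0,0,-0.2],"turn":[0,0,0],"jaw":0},
    {"dp":[0,0,0],"turn":[0,0,0],"jaw":0},
    {"dp":[0,0,0],"turn":[0,0,0],"jaw":0}
  ],
  "squeeze": 100
}}

```text
time: 3.83
position: [584.0, 36.8, 131.8]
tcp_rot: [180.0, 0.0, 140.1]
ft_force: [-0.1, 0.5, 1.1]
finger_gap: 0.1
```

```bash
python3 - <<'E'
from h import *
show(); c=snap('wrist'); s=snap('scene')
a=cv2.resize(c['frame'][100:384,130:390],(549,600),interpolation=cv2.INTER_CUBIC)
p=proj(s,[584,37,130]).astype(int); print(p, proj(c,[584,37,126]), proj(c,[584,37,139]))
b=cv2.resize(s['frame'][p[1]-100:p[1]+60,p[0]-33:p[0]+34],(251,600),interpolation=cv2.INTER_CUBIC)
cv2.imwrite('pics/w3.png',np.hstack([a,b]))
E
```

```text
t 3.83 p [584.   36.8 131.8] rot [1.7999e+02 2.0000e-02 1.4012e+02] q [ -3.9  12.1  87.8  -0.   80.1 -54. ] F [-0.1  0.5  1.1] T [ 0.06  0.   -0.03] gap 0.1
[272 227] [259.7219067  221.91389046] [259.74456586 230.7899906 ]
```

View pics/w3.png

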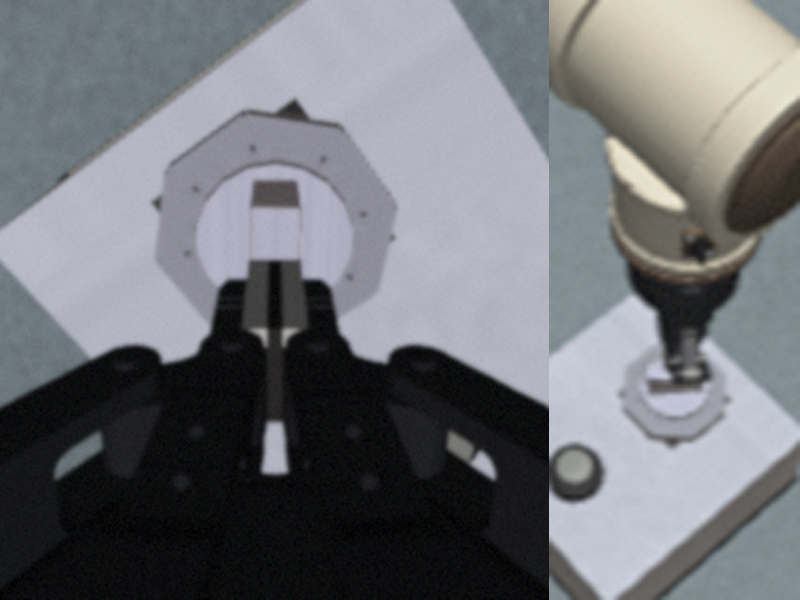

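```bash
python3 - <<'E'
from h import *
c=ld('wrist'); print(-c['R'].T@c['t'], c['R'].round(3).tolist())
y=np.radians(140.1); tx=np.array([np.cos(y),np.sin(y),0]); P=np.array([584,36.8,0.])
f=lambda a,z:(proj(c,P+a*tx+[0,0,z])-[130,100])/[.4736,.4733]
for a in(21,11,0,-11):
  for z in(105,111,121,139,145,160): print(a,z,f(a,z).round(0))
E
```

```text
[528.09950044  83.51247142 291.90151461] [[0.641, 0.767, 0.001], [0.736, -0.615, 0.283], [0.218, -0.181, -0.959]]
21 105 [273. 172.]
21 111 [273. 177.]
21 121 [273. 187.]
21 139 [273. 206.]
21 145 [273. 213.]
21 160 [273. 234.]
11 105 [273. 201.]
11 111 [273. 207.]
11 121 [273. 218.]
11 139 [273. 240.]
11 145 [273. 249.]
11 160 [273. 273.]
0 105 [273. 233.]
0 111 [273. 239.]
0 121 [273. 251.]
0 139 [273. 277.]
0 145 [273. 286.]
0 160 [273. 314.]
-11 105 [273. 263.]
-11 111 [273. 270.]
-11 121 [273. 284.]
-11 139 [273. 312.]
-11 145 [273. 323.]
-11 160 [273. 353.]
```

Request:
{"method": "step_arm", "body": {
  "plan": [
    {"dp":[0,0,0.5],"turn":[0,0,0],"jaw":0},
    {"dp":[0,0,0.1],"turn":[0,0,0],"jaw":0},
    {"dp":[0,0,0.1],"turn":[0,0,0],"jaw":0},
    {"dp":[0,0,0],"turn":[0,0,0],"jaw":0}
  ]
}}

```text
time: 4.27
position: [583.7, 36.8, 124.2]
tcp_rot: [-180.0, -0.0, 140.1]
ft_force: [0.2, 0.5, -0.0]
finger_gap: -0.2
```

Request:
{"method": "step_arm", "body": {
  "plan": [
    {"dp":[0,0,0.1],"turn":[0,0,0],"jaw":0},
    {"dp":[0,0,0.1],"turn":[0,0,0],"jaw":0},
    {"dp":[0,0,0],"turn":[0,0,0],"jaw":0}
  ]
}}

```text
time: 4.52
position: [583.8, 36.8, 122.4]
tcp_rot: [-180.0, -0.0, 140.1]
ft_force: [0.4, 0.4, 0.5]
finger_gap: 0.2
```

Request:
{"method": "step_arm", "body": {
  "plan": [
    {"dp":[0,0,0.1],"turn":[0,0,0],"jaw":0},
    {"dp":[0,0,0.1],"turn":[0,0,0],"jaw":0},
    {"dp":[0,0,0],"turn":[0,0,0],"jaw":0}
  ]
}}

```text
time: 4.77
position: [584.0, 36.8, 120.9]
tcp_rot: [180.0, 0.0, 140.1]
ft_force: [-0.3, 0.1, 4.9]
finger_gap: -0.0
```

Request:
{"method": "step_arm", "body": {
  "plan": [
    {"dp":[0,0,0.1],"turn":[0,0,0],"jaw":0},
    {"dp":[0,0,0.1],"turn":[0,0,0],"jaw":0},
    {"dp":[0,0,0],"turn":[0,0,0],"jaw":0}
  ]
}}

```text
time: 5.02
position: [584.2, 36.8, 120.8]
tcp_rot: [179.9, 0.1, 140.1]
ft_force: [-10.0, 0.6, 25.6]
finger_gap: 0.1
```

```bash
python3 - <<'E'
from h import *
show()
c=snap('wrist'); t=snap('scene')
a=cv2.resize(c['frame'][100:384,130:390],(549,600),interpolation=cv2.INTER_CUBIC)
b=cv2.resize(t['frame'][200:248,262:282],(250,600),interpolation=cv2.INTER_CUBIC)
cv2.imwrite('pics/w4.png',np.hstack([a,b]))
E
```

```text
t 5.02 p [584.2  36.8 120.8] rot [1.7994e+02 1.0000e-01 1.4012e+02] q [ -3.9  12.5  88.7  -0.   78.8 -54. ] F [-10.    0.6  25.6] T [ 0.04  1.69 -0.01] gap 0.1
```

View pics/w4.png

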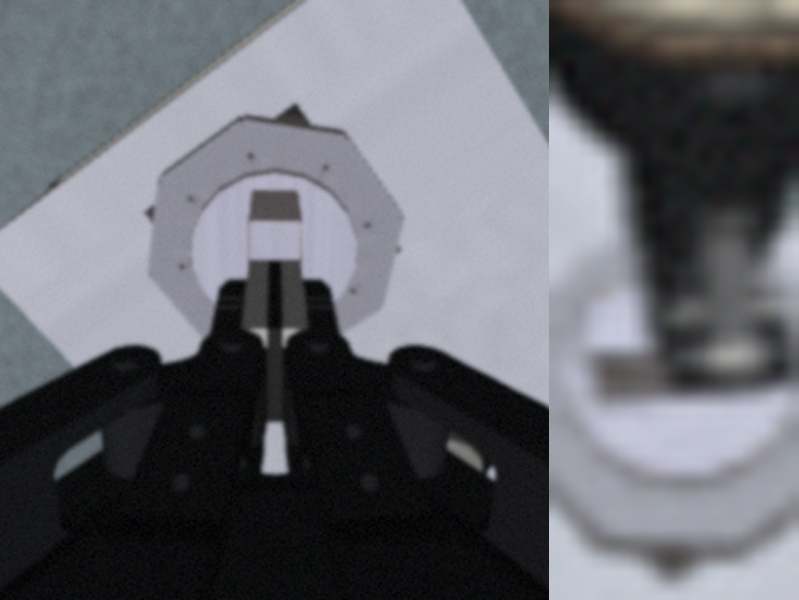

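Contact came at TCP 121 although the tips should still be free: the picture shows the shut fingers sitting on top of the bar (tip edge y≈262, with the bar running under it). I'll lift, open and go down straddling the bar, watching the force.

Request:
{"method": "step_arm", "body": {
  "plan": [
    {"dp":[0,0,-1.0],"turn":[0,0,0],"jaw":0},
    {"dp":[0,0,-1.0],"turn":[0,0,0],"jaw":40},
    {"dp":[0,0,0],"turn":[0,0,0],"jaw":40},
    {"dp":[0,0,0],"turn":[0,0,0],"jaw":40},
    {"dp":[0,0,0],"turn":[0,0,0],"jaw":40},
    {"dp":[0,0,1.0],"turn":[0,0,0],"jaw":40},
    {"dp":[0,0,0.4],"turn":[0,0,0],"jaw":40},
    {"dp":[0,0,0],"turn":[0,0,0],"jaw":40}
  ]
}}

```text
time: 5.78
position: [583.0, 36.9, 122.6]
tcp_rot: [-179.9, -0.1, 140.1]
ft_force: [-0.5, -0.2, 0.9]
finger_gap: 33.7
```

Request:
{"method": "step_arm", "body": {
  "plan": [
    {"dp":[0,0,0.1],"turn":[0,0,0],"jaw":40},
    {"dp":[0,0,0.1],"turn":[0,0,0],"jaw":40},
    {"dp":[0,0,0.1],"turn":[0,0,0],"jaw":40},
    {"dp":[0,0,0],"turn":[0,0,0],"jaw":40}
  ]
}}

```text
time: 6.12
position: [583.9, 36.8, 121.5]
tcp_rot: [-180.0, -0.0, 140.1]
ft_force: [0.1, -0.0, 0.2]
finger_gap: 34.3
```

Request:
{"method": "step_arm", "body": {
  "plan": [
    {"dp":[0,0,0.1],"turn":[0,0,0],"jaw":40},
    {"dp":[0,0,0.1],"turn":[0,0,0],"jaw":40},
    {"dp":[0,0,0],"turn":[0,0,0],"jaw":40}
  ]
}}

```text
time: 6.37
position: [583.8, 36.8, 119.4]
tcp_rot: [-180.0, -0.0, 140.1]
ft_force: [-0.2, 0.3, -0.2]
finger_gap: 34.1
```

Request:
{"method": "step_arm", "body": {
  "plan": [
    {"dp":[0,0,0.2],"turn":[0,0,0],"jaw":40},
    {"dp":[0,0,0.1],"turn":[0,0,0],"jaw":40},
    {"dp":[0,0,0],"turn":[0,0,0],"jaw":40}
  ]
}}

```text
time: 6.62
position: [583.7, 36.8, 116.3]
tcp_rot: [-180.0, -0.0, 140.1]
ft_force: [0.5, -0.3, -0.5]
finger_gap: 34.2
```

Request:
{"method": "step_arm", "body": {
  "plan": [
    {"dp":[0,0,0.2],"turn":[0,0,0],"jaw":40},
    {"dp":[0,0,0.1],"turn":[0,0,0],"jaw":40},
    {"dp":[0,0,0],"turn":[0,0,0],"jaw":40}
  ]
}}

```text
time: 6.87
position: [583.7, 36.8, 113.3]
tcp_rot: [-180.0, -0.0, 140.1]
ft_force: [0.4, 0.2, -1.5]
finger_gap: 34.5
```

```bash
python3 - <<'E'
from h import *
show(); c=snap('wrist','w5.png',crop=(130,100,390,384),s=2)
E
```

```text
t 6.87 p [583.7  36.8 113.3] rot [-1.7998e+02 -2.0000e-02  1.4012e+02] q [ -3.9  12.8  89.1  -0.   78.1 -54. ] F [ 0.4  0.2 -1.5] T [ 0.02 -0.   -0.09] gap 34.5
```

View pics/w5.png

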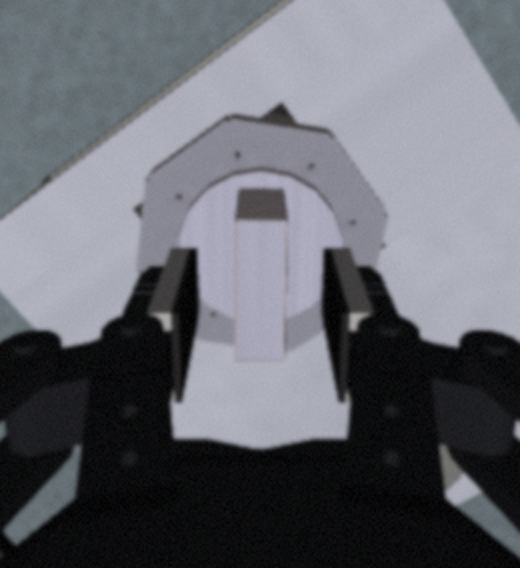

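The tips are well past the height where the stated geometry would have hit the rim. In this picture the pads (tips y≈250) straddle the bar (235–287) and still stand high, so the tips sit about 18 mm above the TCP rather than 11 mm below it. Continuing down.

Request:
{"method": "step_arm", "body": {
  "plan": [
    {"dp":[0,0,0.3],"turn":[0,0,0],"jaw":40},
    {"dp":[0,0,0.3],"turn":[0,0,0],"jaw":40},
    {"dp":[0,0,0.3],"turn":[0,0,0],"jaw":40},
    {"dp":[0,0,0],"turn":[0,0,0],"jaw":40}
  ]
}}

```text
time: 7.25
position: [583.5, 36.8, 103.7]
tcp_rot: [-180.0, -0.0, 140.1]
ft_force: [0.5, 0.1, -0.1]
finger_gap: 34.1
```

Request:
{"method": "step_arm", "body": {
  "plan": [
    {"dp":[0,0,0.2],"turn":[0,0,0],"jaw":40},
    {"dp":[0,0,0.2],"turn":[0,0,0],"jaw":40},
    {"dp":[0,0,0.2],"turn":[0,0,0],"jaw":40},
    {"dp":[0,0,0],"turn":[0,0,0],"jaw":40}
  ]
}}

```text
time: 7.58
position: [583.7, 36.8, 98.1]
tcp_rot: [-180.0, -0.0, 140.1]
ft_force: [-0.4, 0.9, -0.4]
finger_gap: 34.2
```

Request:
{"method": "step_arm", "body": {
  "plan": [
    {"dp":[0,0,0],"turn":[0,0,0],"jaw":0},
    {"dp":[0,0,0],"turn":[0,0,0],"jaw":0},
    {"dp":[0,0,0],"turn":[0,0,0],"jaw":0},
    {"dp":[0,0,0],"turn":[0,0,0],"jaw":0},
    {"dp":[0,0,0],"turn":[0,0,0],"jaw":0}
  ],
  "squeeze": 100
}}

```text
time: 8.0
position: [583.9, 36.8, 98.9]
tcp_rot: [180.0, 0.0, 140.1]
ft_force: [-2.4, -0.1, 5.7]
finger_gap: 12.1
```

```bash
python3 - <<'E'
from h import *
show()
E
```

```text
t 8.0 p [583.9  36.8  98.9] rot [1.8000e+02 2.0000e-02 1.4011e+02] q [ -3.9  13.4  90.1  -0.   76.4 -54. ] F [-2.4 -0.1  5.7] T [-0.06  0.36 -0.28] gap 12.1
```

Request:
{"method": "step_arm", "body": {
  "plan": [
    {"dp":[0,0,-0.1],"turn":[0,0,0],"jaw":0},
    {"dp":[0,0,-0.1],"turn":[0,0,0],"jaw":0},
    {"dp":[0,0,-0.1],"turn":[0,0,0],"jaw":0},
    {"dp":[0,0,-0.1],"turn":[0,0,0],"jaw":0},
    {"dp":[0,0,0],"turn":[0,0,0],"jaw":0},
    {"dp":[0,0,0],"turn":[0,0,0],"jaw":0}
  ]
}}

```text
time: 8.5
position: [583.8, 36.8, 102.3]
tcp_rot: [-180.0, -0.0, 140.1]
ft_force: [3.6, -0.8, -11.0]
finger_gap: 12.0
```

Request:
{"method": "step_arm", "body": {
  "plan": [
    {"dp":[0,0,-0.1],"turn":[0,0,0],"jaw":0},
    {"dp":[0,0,-0.1],"turn":[0,0,0],"jaw":0},
    {"dp":[0,0,0],"turn":[0,0,0],"jaw":0},
    {"dp":[0,0,0],"turn":[0,0,0],"jaw":0}
  ]
}}

```text
time: 8.83
position: [583.8, 36.8, 104.5]
tcp_rot: [-180.0, -0.0, 140.1]
ft_force: [3.6, -0.4, -11.4]
finger_gap: 11.7
```

Request:
{"method": "step_arm", "body": {
  "plan": [
    {"dp":[0,0,-0.15],"turn":[0,0,0],"jaw":0},
    {"dp":[0,0,-0.15],"turn":[0,0,0],"jaw":0},
    {"dp":[0,0,0],"turn":[0,0,0],"jaw":0},
    {"dp":[0,0,0],"turn":[0,0,0],"jaw":0}
  ]
}}

```text
time: 9.17
position: [583.7, 36.8, 107.5]
tcp_rot: [-180.0, -0.0, 140.1]
ft_force: [3.1, -1.1, -15.1]
finger_gap: 12.0
```

Request:
{"method": "step_arm", "body": {
  "plan": [
    {"dp":[0,0,0],"turn":[0,0,3],"jaw":0},
    {"dp":[0,0,0],"turn":[0,0,5],"jaw":0},
    {"dp":[0,0,0],"turn":[0,0,5],"jaw":0},
    {"dp":[0,0,0],"turn":[0,0,5],"jaw":0},
    {"dp":[0,0,0],"turn":[0,0,5],"jaw":0},
    {"dp":[0,0,0],"turn":[0,0,5],"jaw":0},
    {"dp":[0,0,0],"turn":[0,0,2],"jaw":0},
    {"dp":[0,0,0],"turn":[0,0,0],"jaw":0}
  ]
}}

```text
time: 9.83
position: [583.6, 36.8, 107.5]
tcp_rot: [-180.0, 0.0, 110.0]
ft_force: [2.0, -1.3, -14.2]
finger_gap: 12.0
```

```bash
python3 - <<'E'
from h import *
show()
E
```

```text
t 9.83 p [583.6  36.8 107.5] rot [-179.96    0.    110.05] q [ -3.9  13.1  89.5  -0.   77.4 -24. ] F [  2.   -1.3 -14.2] T [-0.12 -0.26  0.53] gap 12.0
```

Request:
{"method": "step_arm", "body": {
  "plan": [
    {"dp":[0,0,-0.02],"turn":[0,0,-6],"jaw":0},
    {"dp":[0,0,-0.02],"turn":[0,0,-6],"jaw":0},
    {"dp":[0,0,-0.02],"turn":[0,0,-6],"jaw":0},
    {"dp":[0,0,-0.02],"turn":[0,0,-6],"jaw":0},
    {"dp":[0,0,-0.02],"turn":[0,0,-6],"jaw":0},
    {"dp":[0,0,-0.02],"turn":[0,0,-6],"jaw":0},
    {"dp":[0,0,-0.02],"turn":[0,0,-6],"jaw":0},
    {"dp":[0,0,-0.02],"turn":[0,0,-6],"jaw":0},
    {"dp":[0,0,-0.02],"turn":[0,0,-6],"jaw":0},
    {"dp":[0,0,-0.02],"turn":[0,0,-6],"jaw":0}
  ]
}}

```text
time: 10.67
position: [583.6, 36.8, 109.5]
tcp_rot: [-180.0, -0.0, 170.5]
ft_force: [0.7, -1.9, -12.6]
finger_gap: 11.7
```

Request:
{"method": "step_arm", "body": {
  "plan": [
    {"dp":[0,0,-0.02],"turn":[0,0,6],"jaw":0},
    {"dp":[0,0,-0.02],"turn":[0,0,6],"jaw":0},
    {"dp":[0,0,-0.02],"turn":[0,0,6],"jaw":0},
    {"dp":[0,0,-0.02],"turn":[0,0,6],"jaw":0},
    {"dp":[0,0,-0.02],"turn":[0,0,6],"jaw":0},
    {"dp":[0,0,-0.02],"turn":[0,0,6],"jaw":0},
    {"dp":[0,0,-0.02],"turn":[0,0,6],"jaw":0},
    {"dp":[0,0,-0.02],"turn":[0,0,6],"jaw":0},
    {"dp":[0,0,-0.02],"turn":[0,0,6],"jaw":0},
    {"dp":[0,0,-0.02],"turn":[0,0,6],"jaw":0}
  ]
}}

```text
time: 11.5
position: [583.7, 36.9, 111.6]
tcp_rot: [-180.0, -0.0, 110.0]
ft_force: [1.0, 1.1, -12.6]
finger_gap: 12.0
```

```bash
python3 - <<'E'
from h import *
show()
E
```

```text
t 11.5 p [583.7  36.9 111.6] rot [-179.98   -0.    109.97] q [ -3.9  12.9  89.3  -0.   77.9 -23.9] F [  1.    1.1 -12.6] T [ 0.11 -0.21  0.78] gap 12.0
```

Request:
{"method": "step_arm", "body": {
  "plan": [
    {"dp":[0,0,-0.04],"turn":[0,0,-6],"jaw":0},
    {"dp":[0,0,-0.04],"turn":[0,0,-6],"jaw":0},
    {"dp":[0,0,-0.03],"turn":[0,0,-6],"jaw":0},
    {"dp":[0,0,-0.03],"turn":[0,0,-6],"jaw":0},
    {"dp":[0,0,-0.03],"turn":[0,0,-6],"jaw":0},
    {"dp":[0,0,-0.03],"turn":[0,0,-6],"jaw":0},
    {"dp":[0,0,-0.03],"turn":[0,0,-6],"jaw":0},
    {"dp":[0,0,-0.03],"turn":[0,0,-6],"jaw":0},
    {"dp":[0,0,-0.03],"turn":[0,0,-6],"jaw":0},
    {"dp":[0,0,-0.03],"turn":[0,0,-6],"jaw":0}
  ]
}}

```text
time: 12.33
position: [583.5, 36.8, 114.7]
tcp_rot: [-180.0, -0.0, 170.5]
ft_force: [0.4, -2.7, -12.8]
finger_gap: 11.8
```

Request:
{"method": "step_arm", "body": {
  "plan": [
    {"dp":[0,0,-0.03],"turn":[0,0,6],"jaw":0},
    {"dp":[0,0,-0.03],"turn":[0,0,6],"jaw":0},
    {"dp":[0,0,-0.03],"turn":[0,0,6],"jaw":0},
    {"dp":[0,0,-0.03],"turn":[0,0,6],"jaw":0},
    {"dp":[0,0,-0.03],"turn":[0,0,6],"jaw":0},
    {"dp":[0,0,-0.03],"turn":[0,0,6],"jaw":0},
    {"dp":[0,0,-0.03],"turn":[0,0,6],"jaw":0},
    {"dp":[0,0,-0.03],"turn":[0,0,6],"jaw":0},
    {"dp":[0,0,-0.03],"turn":[0,0,6],"jaw":0},
    {"dp":[0,0,-0.03],"turn":[0,0,6],"jaw":0}
  ]
}}

```text
time: 13.17
position: [583.7, 37.0, 117.7]
tcp_rot: [-180.0, -0.0, 110.0]
ft_force: [2.5, 0.9, -13.1]
finger_gap: 11.8
```

```bash
python3 - <<'E'
from h import *
show()
E
```

```text
t 13.17 p [583.7  37.  117.7] rot [-1.7997e+02 -1.0000e-02  1.0996e+02] q [ -3.9  12.6  88.8  -0.   78.6 -23.9] F [  2.5   0.9 -13.1] T [ 0.19 -0.42  0.72] gap 11.8
```

Request:
{"method": "step_arm", "body": {
  "plan": [
    {"dp":[0,0,-0.04],"turn":[0,0,-6],"jaw":0},
    {"dp":[0,0,-0.04],"turn":[0,0,-6],"jaw":0},
    {"dp":[0,0,-0.03],"turn":[0,0,-6],"jaw":0},
    {"dp":[0,0,-0.03],"turn":[0,0,-6],"jaw":0},
    {"dp":[0,0,-0.03],"turn":[0,0,-6],"jaw":0},
    {"dp":[0,0,-0.03],"turn":[0,0,-6],"jaw":0},
    {"dp":[0,0,-0.03],"turn":[0,0,-6],"jaw":0},
    {"dp":[0,0,-0.03],"turn":[0,0,-6],"jaw":0},
    {"dp":[0,0,-0.03],"turn":[0,0,-6],"jaw":0},
    {"dp":[0,0,-0.03],"turn":[0,0,-6],"jaw":0}
  ]
}}

```text
time: 14.0
position: [583.5, 36.8, 120.9]
tcp_rot: [-180.0, -0.1, 170.5]
ft_force: [0.7, -3.0, -13.6]
finger_gap: 11.9
```

Request:
{"method": "step_arm", "body": {
  "plan": [
    {"dp":[0,0,-0.03],"turn":[0,0,6],"jaw":0},
    {"dp":[0,0,-0.03],"turn":[0,0,6],"jaw":0},
    {"dp":[0,0,-0.03],"turn":[0,0,6],"jaw":0},
    {"dp":[0,0,-0.03],"turn":[0,0,6],"jaw":0},
    {"dp":[0,0,-0.03],"turn":[0,0,6],"jaw":0},
    {"dp":[0,0,-0.03],"turn":[0,0,6],"jaw":0},
    {"dp":[0,0,-0.03],"turn":[0,0,6],"jaw":0},
    {"dp":[0,0,-0.03],"turn":[0,0,6],"jaw":0},
    {"dp":[0,0,-0.03],"turn":[0,0,6],"jaw":0},
    {"dp":[0,0,-0.03],"turn":[0,0,6],"jaw":0}
  ]
}}

```text
time: 14.83
position: [583.8, 36.8, 124.0]
tcp_rot: [-180.0, 0.0, 109.9]
ft_force: [1.1, -1.2, -12.7]
finger_gap: 11.9
```

```bash
python3 - <<'E'
from h import *
show()
E
```

```text
t 14.83 p [583.8  36.8 124. ] rot [-1.7999e+02  2.0000e-02  1.0995e+02] q [ -3.9  12.4  88.4  -0.   79.2 -23.9] F [  1.1  -1.2 -12.7] T [-0.28 -0.13  0.35] gap 11.9
```

Request:
{"method": "step_arm", "body": {
  "plan": [
    {"dp":[0,0,-0.04],"turn":[0,0,-6],"jaw":0},
    {"dp":[0,0,-0.04],"turn":[0,0,-6],"jaw":0},
    {"dp":[0,0,-0.03],"turn":[0,0,-6],"jaw":0},
    {"dp":[0,0,-0.03],"turn":[0,0,-6],"jaw":0},
    {"dp":[0,0,-0.03],"turn":[0,0,-6],"jaw":0},
    {"dp":[0,0,-0.03],"turn":[0,0,-6],"jaw":0},
    {"dp":[0,0,-0.03],"turn":[0,0,-6],"jaw":0},
    {"dp":[0,0,-0.03],"turn":[0,0,-6],"jaw":0},
    {"dp":[0,0,-0.03],"turn":[0,0,-6],"jaw":0},
    {"dp":[0,0,-0.03],"turn":[0,0,-6],"jaw":0}
  ]
}}

```text
time: 15.67
position: [584.3, 36.9, 128.5]
tcp_rot: [180.0, 0.1, 170.5]
ft_force: [0.5, 0.0, -1.3]
finger_gap: 11.8
```

```bash
python3 - <<'E'
from h import *
show()
E
```

```text
t 15.67 p [584.3  36.9 128.5] rot [1.7999e+02 9.0000e-02 1.7052e+02] q [ -3.9  12.2  88.1   0.   79.6 -84.5] F [ 0.5  0.  -1.3] T [-0.09  0.07 -0.04] gap 11.8
```

Request:
{"method": "step_arm", "body": {
  "plan": [
    {"dp":[0,0,-1.4],"turn":[0,0,0],"jaw":0},
    {"dp":[0,0,-1.4],"turn":[0,0,0],"jaw":0},
    {"dp":[0,0,-1.4],"turn":[0,0,0],"jaw":0},
    {"dp":[0.54,3.25,0],"turn":[0,0,0],"jaw":0},
    {"dp":[0.54,3.25,0],"turn":[0,0,0],"jaw":0},
    {"dp":[0.54,3.25,0],"turn":[0,0,0],"jaw":0},
    {"dp":[0.54,3.25,0],"turn":[0,0,0],"jaw":0},
    {"dp":[0.54,3.25,0],"turn":[0,0,0],"jaw":0},
    {"dp":[0.54,3.25,0],"turn":[0,0,0],"jaw":0},
    {"dp":[0.54,3.25,0],"turn":[0,0,0],"jaw":0}
  ]
}}

```text
time: 16.5
position: [585.6, 269.3, 170.5]
tcp_rot: [180.0, 0.1, 170.2]
ft_force: [0.5, -0.1, -0.7]
finger_gap: 12.0
```

Request:
{"method": "step_arm", "body": {
  "plan": [
    {"dp":[0,0,0],"turn":[0,0,0],"jaw":0},
    {"dp":[0,0,2.5],"turn":[0,0,0],"jaw":0},
    {"dp":[0,0,2.5],"turn":[0,0,0],"jaw":0},
    {"dp":[0,0,2.5],"turn":[0,0,0],"jaw":0},
    {"dp":[0,0,2.5],"turn":[0,0,0],"jaw":0},
    {"dp":[0,0,0],"turn":[0,0,0],"jaw":0}
  ]
}}

```text
time: 17.0
position: [583.8, 266.9, 65.3]
tcp_rot: [-179.9, -0.3, 170.2]
ft_force: [-2.0, -0.3, -1.4]
finger_gap: 11.5
```

```bash
python3 - <<'E'
from h import *
show(); c=snap('wrist','w6.png',s=1.5);snap('scene');snap('top')
E
```

```text
t 17.0 p [583.8 266.9  65.3] rot [-179.86   -0.28  170.21] q [ 17.7  21.6  83.6   0.   75.1 -62.5] F [-2.  -0.3 -1.4] T [-0.01  0.04  0.03] gap 11.5
```

View pics/w6.png

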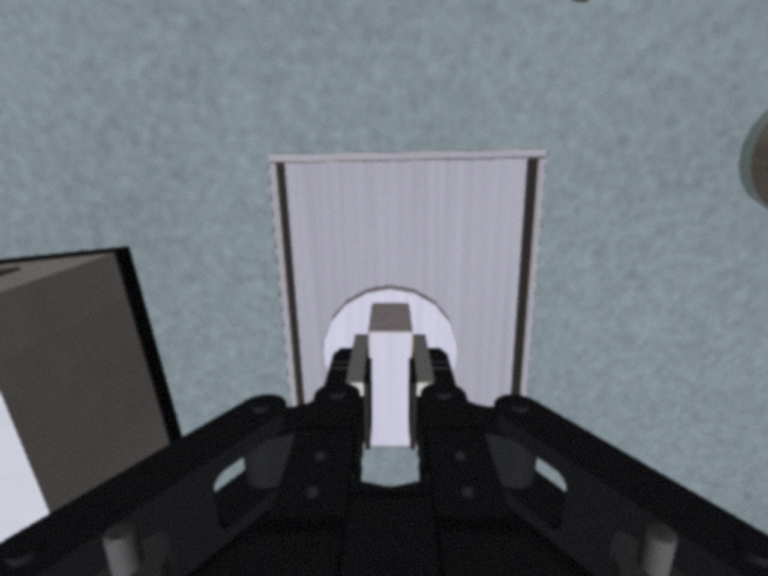

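Request:
{"method": "step_arm", "body": {
  "plan": [
    {"dp":[0,0,1.5],"turn":[0,0,0],"jaw":0},
    {"dp":[0,0,1.5],"turn":[0,0,0],"jaw":0},
    {"dp":[0,0,0.4],"turn":[0,0,0],"jaw":0},
    {"dp":[0,0,0.3],"turn":[0,0,0],"jaw":0},
    {"dp":[0,0,0],"turn":[0,0,0],"jaw":0},
    {"dp":[0,0,0],"turn":[0,0,0],"jaw":0}
  ]
}}

```text
time: 17.65
position: [586.3, 267.6, 33.6]
tcp_rot: [180.0, 0.1, 170.1]
ft_force: [-0.2, 0.0, -0.6]
finger_gap: 12.1
```

```bash
python3 - <<'E'
from h import *
c=ld('wrist'); e=ray(c,407/1.5,155/1.5,22); print(e, 'tray centre approx', e+75*np.array([.985,-.17,0]) ); show()
t=snap('top')
E
```

```text
[513.81994748 287.53512116  22.        ] tray centre approx [587.69494748 274.78512116  22.        ]
t 17.65 p [586.3 267.6  33.6] rot [1.7996e+02 8.0000e-02 1.7013e+02] q [ 17.7  23.2  85.3  -0.   71.4 -62.4] F [-0.2  0.  -0.6] T [-0.03  0.    0.02] gap 12.1
```

Request:
{"method": "step_arm", "body": {
  "plan": [
    {"dp":[0,0,0.4],"turn":[0,0,0],"jaw":0},
    {"dp":[0,0,0.3],"turn":[0,0,0],"jaw":0},
    {"dp":[0,0,0.1],"turn":[0,0,0],"jaw":0},
    {"dp":[0,0,0.1],"turn":[0,0,0],"jaw":0},
    {"dp":[0,0,0],"turn":[0,0,0],"jaw":0},
    {"dp":[0,0,0],"turn":[0,0,0],"jaw":0}
  ]
}}

```text
time: 18.2
position: [585.7, 267.4, 23.1]
tcp_rot: [-180.0, -0.0, 170.1]
ft_force: [0.4, 0.3, -0.3]
finger_gap: 11.8
```

Request:
{"method": "step_arm", "body": {
  "plan": [
    {"dp":[0,0,0.1],"turn":[0,0,0],"jaw":0},
    {"dp":[0,0,0.05],"turn":[0,0,0],"jaw":0},
    {"dp":[0,0,0],"turn":[0,0,0],"jaw":0}
  ]
}}

```text
time: 18.45
position: [585.8, 267.5, 21.9]
tcp_rot: [180.0, 0.0, 170.1]
ft_force: [0.1, -0.6, 3.2]
finger_gap: 11.6
```

Request:
{"method": "step_arm", "body": {
  "plan": [
    {"dp":[0,0,0],"turn":[0,0,0],"jaw":40},
    {"dp":[0,0,0],"turn":[0,0,0],"jaw":40},
    {"dp":[0,0,0],"turn":[0,0,0],"jaw":40},
    {"dp":[0,0,-0.5],"turn":[0,0,0],"jaw":40},
    {"dp":[0,0,-2],"turn":[0,0,0],"jaw":40},
    {"dp":[0,0,-3.5],"turn":[0,0,0],"jaw":40},
    {"dp":[0,0,-3.5],"turn":[0,0,0],"jaw":40},
    {"dp":[0,0,-3.5],"turn":[0,0,0],"jaw":40},
    {"dp":[0,0,-3],"turn":[0,0,0],"jaw":40},
    {"dp":[0,0,0],"turn":[0,0,0],"jaw":40}
  ]
}}

```text
time: 19.28
position: [587.5, 268.1, 189.1]
tcp_rot: [179.8, 0.5, 170.1]
ft_force: [0.5, 0.1, 1.0]
finger_gap: 34.3
```

```bash
cat >> h.py <<'E'
def buttons():
    for n in('top','scene'):
        c=snap(n); f=c['frame']; m=(f.min(2)>205).astype(np.uint8)
        k,l,st,ce=cv2.connectedComponentsWithStats(m)
        for i in range(1,k):
            p=ray(c,*ce[i],10)
            if 8<st[i,4]<60 and 150<p[0]<900 and -600<p[1]<600: print(n,ce[i].round(1),st[i,4],p.round(0))
E
python3 - <<'E'
from h import *
show(); buttons()
w=snap('wrist'); s=ld('scene')
a=cv2.resize(w['frame'],(512,384)); b=cv2.resize(s['frame'][190:340,190:430],(512,320)); cv2.imwrite('pics/w7.png',np.vstack([a[150:],b]))
E
```

```text
t 19.28 p [587.5 268.1 189.1] rot [179.76   0.46 170.12] q [ 17.7  17.2  74.7  -0.   87.6 -62.4] F [0.5 0.1 1. ] T [-0.02 -0.05 -0.01] gap 34.3
top [159.4 207.8] 16 [470. 322.  10.]
top [149.9 217.1] 26 [434. 358.  10.]
top [282.9 224. ] 20 [ 406. -160.   10.]
scene [266.2 174.5] 18 [ 405. -160.   10.]
scene [390.5 291.2] 32 [448. 379.  10.]
```

View pics/w7.png

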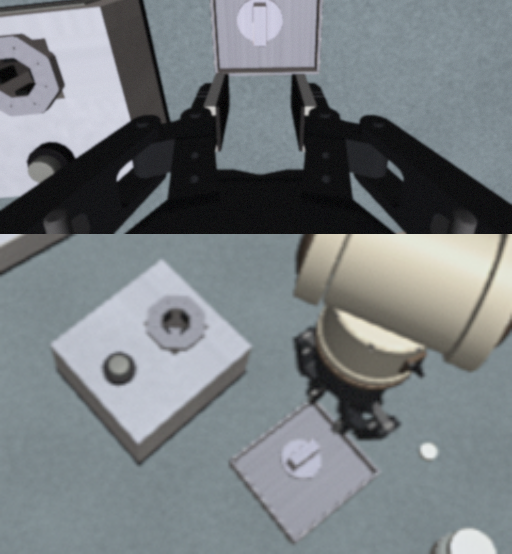

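The plug stands in the tray and the chamber is open. Next, button 1 near (428,272).

Request:
{"method": "step_arm", "body": {
  "plan": [
    {"dp":[3.15,-0.47,0],"turn":[0,0,0],"jaw":40},
    {"dp":[3.15,-0.47,0],"turn":[0,0,0],"jaw":40},
    {"dp":[3.15,-0.47,0.8],"turn":[0,0,0],"jaw":40},
    {"dp":[3.15,-0.47,1.6],"turn":[0,0,0],"jaw":40},
    {"dp":[3.15,-0.47,3.0],"turn":[0,0,0],"jaw":40},
    {"dp":[0,0,3.5],"turn":[0,0,0],"jaw":40},
    {"dp":[0,0,0],"turn":[0,0,0],"jaw":40},
    {"dp":[0,0,0],"turn":[0,0,0],"jaw":40}
  ]
}}

```text
time: 20.1
position: [427.1, 270.8, 93.0]
tcp_rot: [-179.9, -0.2, 170.1]
ft_force: [1.2, 0.1, 1.4]
finger_gap: 34.3
```

```bash
cat >> h.py <<'E'
def wb(lo=185):
    "white buttons in wrist view, with world xy at z=10 and tool-frame cm offset from TCP"
    c=snap('wrist'); f=c['frame']; m=(f.min(2)>lo).astype(np.uint8)
    k,l,st,ce=cv2.connectedComponentsWithStats(m); P=show()['position']
    for i in range(1,k):
        if 60<st[i,4]<4000 and ce[i][1]<300:
            p=ray(c,*ce[i],10); print(ce[i].round(1),st[i].tolist(),p.round(1),'tool',delta(*(p-P)))
    return c
E
python3 - <<'E'
from h import *
c=wb(); cv2.imwrite('pics/w8.png',c['frame']); buttons()
E
```

```text
t 20.15 p [428.5 271.2  94.6] rot [-1.7996e+02 -4.0000e-02  1.7011e+02] q [ 23.6   4.7 100.8  -0.   74.6 -56.5] F [ 0.4 -0.3  0.3] T [-0.   -0.04 -0.02] gap 34.0
[264.1 188.1] [253, 177, 24, 23, 433] [428.6 275.   10. ] tool [0.045 0.376 8.463]
[383.4 190.3] [372, 179, 24, 23, 427] [449.1 380.6  10. ] tool [-0.16  11.14   8.456]
[507.8 288. ] [503, 280, 9, 17, 82] [573.8 498.4  10. ] tool [-10.42   24.882   8.441]
top [281.1 217.9] 22 [ 430. -153.   10.]
scene [262.9 179.4] 17 [ 428. -153.   10.]
scene [364.6 261.8] 34 [427. 273.  10.]
scene [390.8 291.3] 37 [448. 379.  10.]
```

Request:
{"method": "step_arm", "body": {
  "plan": [
    {"dp":[0.05,0.3,2.5],"turn":[0,0,0],"jaw":40},
    {"dp":[0,0,2.5],"turn":[0,0,0],"jaw":40},
    {"dp":[0,0,2.5],"turn":[0,0,0],"jaw":40},
    {"dp":[0,0,1.5],"turn":[0,0,0],"jaw":40},
    {"dp":[0,0,0.7],"turn":[0,0,0],"jaw":40},
    {"dp":[0,0,0.3],"turn":[0,0,0],"jaw":40},
    {"dp":[0,0,0],"turn":[0,0,0],"jaw":40},
    {"dp":[0,0,0],"turn":[0,0,0],"jaw":40}
  ],
  "squeeze": 40
}}

```text
time: 20.92
position: [428.9, 274.6, -4.6]
tcp_rot: [180.0, 0.1, 170.1]
ft_force: [0.1, -0.3, -0.4]
finger_gap: 34.2
```

Request:
{"method": "step_arm", "body": {
  "plan": [
    {"dp":[0,0,0.2],"turn":[0,0,0],"jaw":40},
    {"dp":[0,0,0.1],"turn":[0,0,0],"jaw":40},
    {"dp":[0,0,0],"turn":[0,0,0],"jaw":40}
  ]
}}

```text
time: 21.17
position: [428.2, 274.4, -8.6]
tcp_rot: [180.0, 0.0, 170.1]
ft_force: [-0.0, 0.4, 0.0]
finger_gap: 34.1
```

Request:
{"method": "step_arm", "body": {
  "plan": [
    {"dp":[0,0,0.2],"turn":[0,0,0],"jaw":40},
    {"dp":[0,0,0],"turn":[0,0,0],"jaw":40}
  ]
}}

```text
time: 21.33
position: [427.9, 274.3, -11.0]
tcp_rot: [-180.0, -0.0, 170.1]
ft_force: [0.7, -0.1, -0.3]
finger_gap: 34.0
```

Request:
{"method": "step_arm", "body": {
  "plan": [
    {"dp":[0,0,0.2],"turn":[0,0,0],"jaw":40},
    {"dp":[0,0,0.1],"turn":[0,0,0],"jaw":40},
    {"dp":[0,0,0],"turn":[0,0,0],"jaw":40}
  ]
}}

```text
time: 21.58
position: [427.8, 274.2, -14.2]
tcp_rot: [-180.0, -0.0, 170.1]
ft_force: [-0.2, -0.9, -0.3]
finger_gap: 34.0
```

Request:
{"method": "step_arm", "body": {
  "plan": [
    {"dp":[0,0,0.1],"turn":[0,0,0],"jaw":40},
    {"dp":[0,0,0.1],"turn":[0,0,0],"jaw":40},
    {"dp":[0,0,0],"turn":[0,0,0],"jaw":40}
  ]
}}

```text
time: 21.83
position: [427.9, 274.3, -16.1]
tcp_rot: [-180.0, -0.0, 170.1]
ft_force: [-0.4, -0.5, -0.8]
finger_gap: 34.3
```

Request:
{"method": "step_arm", "body": {
  "plan": [
    {"dp":[0,0,0.1],"turn":[0,0,0],"jaw":40},
    {"dp":[0,0,0.1],"turn":[0,0,0],"jaw":40},
    {"dp":[0,0,0],"turn":[0,0,0],"jaw":40}
  ]
}}

```text
time: 22.08
position: [427.9, 274.3, -18.1]
tcp_rot: [-180.0, -0.0, 170.1]
ft_force: [0.6, -0.6, -0.2]
finger_gap: 34.4
```

```bash
python3 - <<'E'
from h import *
show(); c=snap('wrist','w9.png',crop=(130,100,390,384),s=2)
E
```

```text
t 22.08 p [427.9 274.3 -18.1] rot [-1.7999e+02 -1.0000e-02  1.7012e+02] q [ 24.   12.2 107.   -0.   60.9 -56.1] F [ 0.6 -0.6 -0.2] T [-0.02  0.06  0.06] gap 34.4
```

View pics/w9.png

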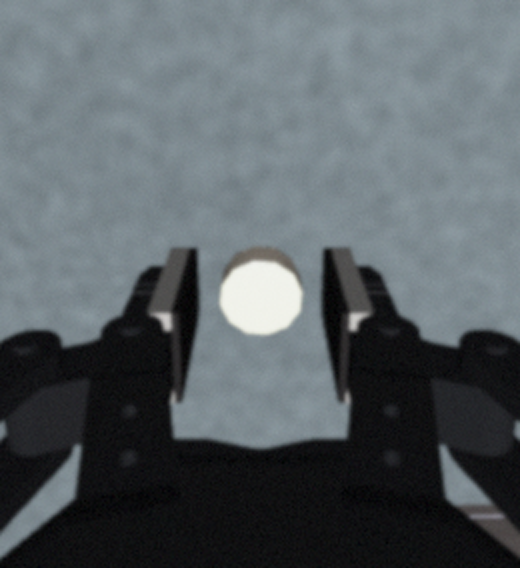

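The button (262,297) is centred between the pads. Closing.

Request:
{"method": "step_arm", "body": {
  "plan": [
    {"dp":[0,0,0],"turn":[0,0,0],"jaw":10},
    {"dp":[0,0,0],"turn":[0,0,0],"jaw":10},
    {"dp":[0,0,0],"turn":[0,0,0],"jaw":10},
    {"dp":[0,0,0],"turn":[0,0,0],"jaw":10}
  ],
  "squeeze": 40
}}

```text
time: 22.47
position: [428.0, 274.3, -17.7]
tcp_rot: [-180.0, 0.0, 170.1]
ft_force: [-1.4, -1.3, 4.9]
finger_gap: 19.8
```

Request:
{"method": "step_arm", "body": {
  "plan": [
    {"dp":[0,0,-1],"turn":[0,0,0],"jaw":10},
    {"dp":[0,0,-1],"turn":[0,0,0],"jaw":10},
    {"dp":[0,0,0],"turn":[0,0,0],"jaw":10}
  ]
}}

```text
time: 22.72
position: [429.1, 274.8, 4.5]
tcp_rot: [179.9, 0.1, 170.1]
ft_force: [0.7, 0.5, 0.5]
finger_gap: 19.8
```

Request:
{"method": "step_arm", "body": {
  "plan": [
    {"dp":[0,0,-3.5],"turn":[0,0,0],"jaw":10},
    {"dp":[0,0,-3.5],"turn":[0,0,0],"jaw":10},
    {"dp":[0,0,-4],"turn":[0,0,0],"jaw":10},
    {"dp":[-2.43,-2.59,0],"turn":[0,0,0],"jaw":10},
    {"dp":[-2.43,-2.59,0],"turn":[0,0,0],"jaw":10},
    {"dp":[-2.43,-2.59,0],"turn":[0,0,0],"jaw":10},
    {"dp":[-2.43,-2.59,0],"turn":[0,0,0],"jaw":10},
    {"dp":[-2.43,-2.59,0],"turn":[0,0,0],"jaw":10},
    {"dp":[-2.43,-2.59,0],"turn":[0,0,0],"jaw":10},
    {"dp":[-2.43,-2.59,0],"turn":[0,0,0],"jaw":10}
  ]
}}

```text
time: 23.55
position: [565.3, 64.8, 112.6]
tcp_rot: [180.0, 0.0, 170.1]
ft_force: [0.4, 0.4, -0.5]
finger_gap: 19.6
```

Request:
{"method": "step_arm", "body": {
  "plan": [
    {"dp":[-2.43,-2.59,0],"turn":[0,0,0],"jaw":10},
    {"dp":[0,0,0],"turn":[0,0,0],"jaw":10},
    {"dp":[0,0,0],"turn":[0,0,0],"jaw":10},
    {"dp":[0,0,0],"turn":[0,0,0],"jaw":10}
  ]
}}

```text
time: 23.88
position: [583.8, 36.9, 112.2]
tcp_rot: [180.0, -0.0, 170.1]
ft_force: [-0.8, -0.3, 0.4]
finger_gap: 19.9
```

```bash
python3 - <<'E'
from h import *
s=show(); print(delta(*(np.array([583.8,36.8,92])-s['position'])))
c=snap('wrist','w10.png',crop=(130,100,390,384),s=2)
E
```

```text
t 23.88 p [583.8  36.9 112.2] rot [ 1.8000e+02 -1.0000e-02  1.7009e+02] q [ -3.9  12.9  89.2   0.   77.9 -84. ] F [-0.8 -0.3  0.4] T [ 0.05  0.04 -0.03] gap 19.9
[-0.005 -0.011  2.016]
```

View pics/w10.png

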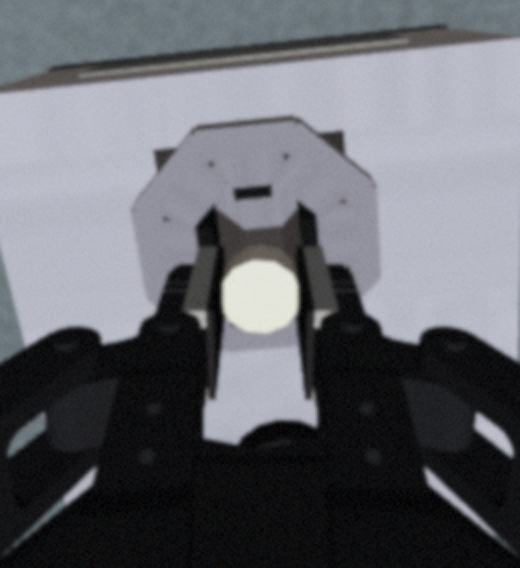

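```bash
python3 - <<'E'
from h import *
c=ld('wrist')
for z in(138,140,142): print(z,ray(c,130+260.5/2-.25,100+297/2-.25,z).round(1))
for a in (-14.5,0,14.5):
  y=np.radians(170.1); P=np.array([583.8,36.8,105])+a*np.array([np.cos(y),np.sin(y),0]); print(a,((proj(c,P)-[130,100])*2).round(0))
E
```

```text
138 [585.2  37.3 138. ]
140 [584.1  37.4 140. ]
142 [583.   37.6 142. ]
-14.5 [258. 283.]
0 [258. 242.]
14.5 [258. 199.]
```

Request:
{"method": "step_arm", "body": {
  "plan": [
    {"dp":[0,0,1.0],"turn":[0,0,0],"jaw":10},
    {"dp":[0,0,0.8],"turn":[0,0,0],"jaw":10},
    {"dp":[0,0,0.2],"turn":[0,0,0],"jaw":10},
    {"dp":[0,0,0],"turn":[0,0,0],"jaw":10},
    {"dp":[0,0,0],"turn":[0,0,0],"jaw":10}
  ]
}}

```text
time: 24.35
position: [583.8, 37.1, 91.9]
tcp_rot: [-180.0, -0.0, 170.1]
ft_force: [0.7, -0.0, 0.1]
finger_gap: 19.9
```

Request:
{"method": "step_arm", "body": {
  "plan": [
    {"dp":[0,0,0],"turn":[0,0,0],"jaw":40},
    {"dp":[0,0,0],"turn":[0,0,0],"jaw":40},
    {"dp":[0,0,0],"turn":[0,0,0],"jaw":40},
    {"dp":[0,0,0],"turn":[0,0,0],"jaw":40},
    {"dp":[0,0,-2],"turn":[0,0,0],"jaw":40},
    {"dp":[0,0,-2],"turn":[0,0,0],"jaw":40},
    {"dp":[0,0,0],"turn":[0,0,0],"jaw":40}
  ]
}}

```text
time: 24.93
position: [585.4, 36.7, 136.0]
tcp_rot: [180.0, 0.3, 170.1]
ft_force: [0.9, -0.9, 1.2]
finger_gap: 34.1
```

```bash
python3 - <<'E'
from h import *
show()
c=snap('wrist','w11.png',crop=(130,100,390,384),s=2)
E
```

```text
t 24.93 p [585.4  36.7 136. ] rot [179.97   0.28 170.12] q [ -3.9  11.9  87.5  -0.   80.3 -84. ] F [ 0.9 -0.9  1.2] T [ 0.02  0.   -0.01] gap 34.1
```

View pics/w11.png

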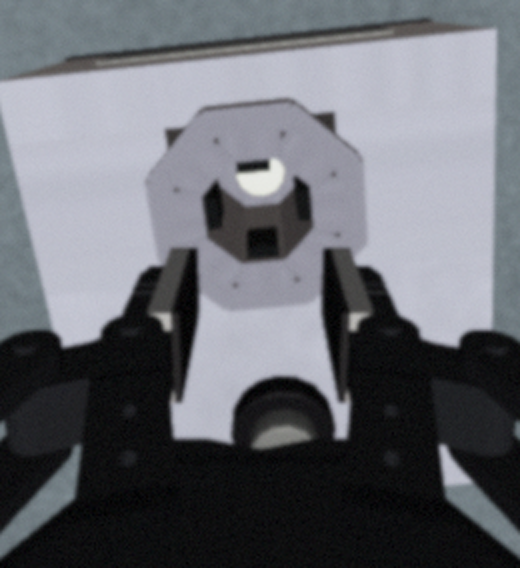

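Button 1 is in the chamber (white at (262,175), deep in the bore). Next is button 2, near (449,380).

Request:
{"method": "step_arm", "body": {
  "plan": [
    {"dp":[1.92,3.14,0],"turn":[0,0,0],"jaw":40},
    {"dp":[1.92,3.14,0],"turn":[0,0,0],"jaw":40},
    {"dp":[1.92,3.14,0],"turn":[0,0,0],"jaw":40},
    {"dp":[1.92,3.14,0],"turn":[0,0,0],"jaw":40},
    {"dp":[1.92,3.14,0],"turn":[0,0,0],"jaw":40},
    {"dp":[1.92,3.14,0],"turn":[0,0,0],"jaw":40},
    {"dp":[1.92,3.14,0],"turn":[0,0,0],"jaw":40},
    {"dp":[1.92,3.14,0],"turn":[0,0,0],"jaw":40},
    {"dp":[1.92,3.14,0],"turn":[0,0,0],"jaw":40},
    {"dp":[1.92,3.14,0],"turn":[0,0,0],"jaw":40}
  ]
}}

```text
time: 25.82
position: [447.5, 380.6, 131.4]
tcp_rot: [-180.0, -0.0, 170.1]
ft_force: [0.8, -0.2, -0.2]
finger_gap: 34.0
```

Request:
{"method": "step_arm", "body": {
  "plan": [
    {"dp":[0,0,2],"turn":[0,0,0],"jaw":40},
    {"dp":[0,0,2],"turn":[0,0,0],"jaw":40},
    {"dp":[0,0,0],"turn":[0,0,0],"jaw":40},
    {"dp":[0,0,0],"turn":[0,0,0],"jaw":40},
    {"dp":[0,0,0],"turn":[0,0,0],"jaw":40}
  ]
}}

```text
time: 26.23
position: [449.1, 378.9, 92.8]
tcp_rot: [180.0, 0.0, 170.1]
ft_force: [-0.7, 0.5, 0.1]
finger_gap: 34.0
```

```bash
python3 - <<'E'
from h import *
c=wb(); buttons()
E
```

```text
t 26.28 p [449.3 379.   93.2] rot [1.7996e+02 5.0000e-02 1.7008e+02] q [ 32.6  14.   90.2  -0.   75.8 -47.4] F [ 0.3  0.4 -0. ] T [ 0.03  0.01 -0.03] gap 34.0
[261.1 186.7] [249, 176, 25, 23, 441] [449.1 380.8  10. ] tool [0.058 0.164 8.321]
[406.6 264.9] [385, 258, 44, 16, 413] [552.6 507.5  10. ] tool [-7.946 14.428  8.34 ]
[438.4 295.7] [415, 284, 41, 30, 564] [594.1 538.4  10. ] tool [-11.5    18.192   8.346]
top [232. 177.] 21 [590.  38.  10.]
top [110.1 183.8] 31 [565. 517.  10.]
top [281. 218.] 21 [ 430. -153.   10.]
top [107.4 268.8] 53 [235. 519.  10.]
scene [218.1 170.8] 47 [ 512. -290.   10.]
scene [211.8 176.2] 9 [ 543. -288.   10.]
scene [216.3 178.9] 10 [ 539. -269.   10.]
scene [262.9 179.4] 19 [ 428. -153.   10.]
scene [265.9 205.2] 10 [494. -74.  10.]
scene [390.6 291.2] 40 [448. 379.  10.]
```

Request:
{"method": "step_arm", "body": {
  "plan": [
    {"dp":[0.05,0.13,2.5],"turn":[0,0,0],"jaw":40},
    {"dp":[0,0,2.5],"turn":[0,0,0],"jaw":40},
    {"dp":[0,0,2.5],"turn":[0,0,0],"jaw":40},
    {"dp":[0,0,2.0],"turn":[0,0,0],"jaw":40},
    {"dp":[0,0,1.0],"turn":[0,0,0],"jaw":40},
    {"dp":[0,0,0.3],"turn":[0,0,0],"jaw":40},
    {"dp":[0,0,0],"turn":[0,0,0],"jaw":40},
    {"dp":[0,0,0],"turn":[0,0,0],"jaw":40},
    {"dp":[0,0,0],"turn":[0,0,0],"jaw":40}
  ]
}}

```text
time: 27.13
position: [449.2, 380.9, -14.4]
tcp_rot: [179.9, 0.1, 170.1]
ft_force: [0.7, 0.9, 0.4]
finger_gap: 34.2
```

Request:
{"method": "step_arm", "body": {
  "plan": [
    {"dp":[0,0,0.2],"turn":[0,0,0],"jaw":40},
    {"dp":[0,0,0],"turn":[0,0,0],"jaw":40},
    {"dp":[0,0,0],"turn":[0,0,0],"jaw":10},
    {"dp":[0,0,0],"turn":[0,0,0],"jaw":10},
    {"dp":[0,0,0],"turn":[0,0,0],"jaw":10},
    {"dp":[0,0,0],"turn":[0,0,0],"jaw":10}
  ],
  "squeeze": 40
}}

```text
time: 27.63
position: [448.5, 380.6, -17.4]
tcp_rot: [180.0, 0.0, 170.1]
ft_force: [-2.6, -1.3, 6.2]
finger_gap: 19.6
```

Request:
{"method": "step_arm", "body": {
  "plan": [
    {"dp":[0,0,-0.5],"turn":[0,0,0],"jaw":10},
    {"dp":[0,0,-3],"turn":[0,0,0],"jaw":10},
    {"dp":[0,0,-3],"turn":[0,0,0],"jaw":10},
    {"dp":[0,0,-3.5],"turn":[0,0,0],"jaw":10},
    {"dp":[0,0,-3],"turn":[0,0,0],"jaw":10},
    {"dp":[0,0,0],"turn":[0,0,0],"jaw":10},
    {"dp":[0,0,0],"turn":[0,0,0],"jaw":10}
  ]
}}

```text
time: 28.22
position: [449.1, 381.0, 114.1]
tcp_rot: [179.9, 0.1, 170.1]
ft_force: [-0.3, 0.2, -0.7]
finger_gap: 19.6
```

```bash
python3 - <<'E'
from h import *
s=show(); print(delta(*(np.array([583.8,36.8,112])-s['position'])))
E
```

```text
t 28.22 p [449.1 381.  114.1] rot [1.7987e+02 1.4000e-01 1.7012e+02] q [ 32.8  13.1  88.7  -0.   78.  -47.3] F [-0.3  0.2 -0.7] T [0.04 0.04 0.01] gap 19.6
[-19.175 -31.595   0.191]
```

Request:
{"method": "step_arm", "body": {
  "plan": [
    {"dp":[-1.918,-3.16,0],"turn":[0,0,0],"jaw":10},
    {"dp":[-1.918,-3.16,0],"turn":[0,0,0],"jaw":10},
    {"dp":[-1.918,-3.16,0],"turn":[0,0,0],"jaw":10},
    {"dp":[-1.918,-3.16,0],"turn":[0,0,0],"jaw":10},
    {"dp":[-1.918,-3.16,0],"turn":[0,0,0],"jaw":10},
    {"dp":[-1.918,-3.16,0],"turn":[0,0,0],"jaw":10},
    {"dp":[-1.918,-3.16,0],"turn":[0,0,0],"jaw":10},
    {"dp":[-1.918,-3.16,0],"turn":[0,0,0],"jaw":10},
    {"dp":[-1.918,-3.16,0],"turn":[0,0,0],"jaw":10},
    {"dp":[-1.918,-3.16,0],"turn":[0,0,0],"jaw":10}
  ]
}}

```text
time: 29.05
position: [582.9, 34.4, 110.9]
tcp_rot: [-180.0, -0.1, 170.1]
ft_force: [0.6, 0.7, 0.7]
finger_gap: 19.6
```

Request:
{"method": "step_arm", "body": {
  "plan": [
    {"dp":[0,0,0],"turn":[0,0,0],"jaw":10},
    {"dp":[0,0,0],"turn":[0,0,0],"jaw":10},
    {"dp":[0,0,0],"turn":[0,0,0],"jaw":10}
  ]
}}

```text
time: 29.3
position: [582.6, 36.4, 111.1]
tcp_rot: [-180.0, -0.1, 170.1]
ft_force: [0.3, 0.0, 0.2]
finger_gap: 19.4
```

```bash
python3 - <<'E'
from h import *
s=show(); print(delta(*(np.array([583.8,36.8,92])-s['position'])))
c=snap('wrist'); f=c['frame']; m=(f.min(2)>200).astype(np.uint8)[200:300,215:305]
k,l,st,ce=cv2.connectedComponentsWithStats(m)
for i in range(1,k):
    if st[i,4]>300:
        p=ce[i]+[215,200]; print(p,st[i],ray(c,*p,140).round(1))
E
```

```text
t 29.3 p [582.6  36.4 111.1] rot [-1.8000e+02 -1.1000e-01  1.7008e+02] q [ -4.   12.8  89.4   0.   77.9 -84.1] F [0.3 0.  0.2] T [-0.03  0.01  0.03] gap 19.4
[-0.117  0.062  1.907]
[259.78775913 247.65054294] [  28   31   35   35 1013] [582.   36.9 140. ]
```

Apply the small correction, descend and release.

Request:
{"method": "step_arm", "body": {
  "plan": [
    {"dp":[-0.13,0.04,1.0],"turn":[0,0,0],"jaw":10},
    {"dp":[0,0,0.7],"turn":[0,0,0],"jaw":10},
    {"dp":[0,0,0.2],"turn":[0,0,0],"jaw":10},
    {"dp":[0,0,0],"turn":[0,0,0],"jaw":10},
    {"dp":[0,0,0],"turn":[0,0,0],"jaw":10}
  ]
}}

```text
time: 29.77
position: [584.3, 36.8, 92.9]
tcp_rot: [-180.0, -0.0, 170.1]
ft_force: [-0.3, -0.3, -0.0]
finger_gap: 19.5
```

Request:
{"method": "step_arm", "body": {
  "plan": [
    {"dp":[0,0,0],"turn":[0,0,0],"jaw":40},
    {"dp":[0,0,0],"turn":[0,0,0],"jaw":40},
    {"dp":[0,0,0],"turn":[0,0,0],"jaw":40},
    {"dp":[0,0,0],"turn":[0,0,0],"jaw":40},
    {"dp":[0,0,-2],"turn":[0,0,0],"jaw":40},
    {"dp":[0,0,-2],"turn":[0,0,0],"jaw":40},
    {"dp":[0,0,0],"turn":[0,0,0],"jaw":40}
  ]
}}

```text
time: 30.35
position: [586.0, 36.3, 137.0]
tcp_rot: [180.0, 0.3, 170.1]
ft_force: [0.4, 0.0, 0.6]
finger_gap: 34.4
```

```bash
python3 - <<'E'
from h import *
c=snap('wrist','w12.png',crop=(200,140,320,240),s=2)
f=c['frame'][150:250,215:305]; m=(f.min(2)>200).astype(np.uint8)
k,l,st,ce=cv2.connectedComponentsWithStats(m); print(st[1:],(ce[1:]+[215,150]).round(1))
s=show(); print(delta(*(np.array([429,-153,92])-s['position'])))
buttons()
E
```

```text
[[ 31  30  26  21 334]] [[258.1 191.3]]
t 30.4 p [585.5  36.4 135.2] rot [179.99   0.2  170.12] q [ -4.   12.   87.5  -0.   80.3 -84.1] F [-0.5 -0.8 -0.1] T [-0.01 -0.02 -0.04] gap 34.0
[ 12.179 -21.341   4.269]
top [332.8 161.6] 25 [ 650. -357.   10.]
top [308.  187.4] 13 [ 549. -259.   10.]
top [281.1 217.9] 22 [ 430. -153.   10.]
scene [311.8 136.6] 37 [ 164. -159.   10.]
scene [308.  146.7] 46 [ 210. -138.   10.]
scene [301.  144.2] 12 [ 219. -163.   10.]
scene [264.1 174. ] 47 [ 409. -166.   10.]
scene [184.3 183.1] 10 [ 628. -334.   10.]
scene [185.6 192.7] 14 [ 649. -300.   10.]
scene [271.5 235. ] 10 [560.  13.  10.]
```

Button 2 is in as well (26 px wide, so deep in the bore). Now button 3, near (429,−153).

Request:
{"method": "step_arm", "body": {
  "plan": [
    {"dp":[1.74,-3.05,0],"turn":[0,0,0],"jaw":40},
    {"dp":[1.74,-3.05,0],"turn":[0,0,0],"jaw":40},
    {"dp":[1.74,-3.05,0],"turn":[0,0,0],"jaw":40},
    {"dp":[1.74,-3.05,0],"turn":[0,0,0],"jaw":40},
    {"dp":[1.74,-3.05,0],"turn":[0,0,0],"jaw":40},
    {"dp":[1.74,-3.05,0],"turn":[0,0,0],"jaw":40},
    {"dp":[1.74,-3.05,0],"turn":[0,0,0],"jaw":40},
    {"dp":[0,0,2],"turn":[0,0,0],"jaw":40},
    {"dp":[0,0,2],"turn":[0,0,0],"jaw":40},
    {"dp":[0,0,0],"turn":[0,0,0],"jaw":40}
  ]
}}

```text
time: 31.33
position: [425.7, -152.6, 89.5]
tcp_rot: [179.9, -0.3, 170.0]
ft_force: [-0.2, 0.3, -0.7]
finger_gap: 34.3
```

Request:
{"method": "step_arm", "body": {
  "plan": [
    {"dp":[0,0,0],"turn":[0,0,0],"jaw":40},
    {"dp":[0,0,0],"turn":[0,0,0],"jaw":40},
    {"dp":[0,0,0],"turn":[0,0,0],"jaw":40}
  ]
}}

```text
time: 31.58
position: [428.4, -152.9, 94.0]
tcp_rot: [-180.0, 0.1, 170.2]
ft_force: [0.2, -0.0, 0.1]
finger_gap: 34.0
```

```bash
python3 - <<'E'
from h import *
c=wb(); buttons()
E
```

```text
t 31.63 p [ 428.4 -152.9   94. ] rot [-1.7997e+02  6.0000e-02  1.7016e+02] q [ -29.4   -1.6  107.4   -0.    74.2 -109.5] F [ 0.6  0.1 -0.1] T [-0.02  0.06 -0.01] gap 34.1
[261.7 188.3] [250, 177, 24, 23, 434] [ 430.4 -150.9   10. ] tool [-0.154  0.236  8.4  ]
top [333.3 161. ] 52 [ 652. -359.   10.]
top [254.1 165.2] 11 [637. -48.  10.]
top [232.2 176.9] 22 [591.  37.  10.]
scene [262.9 179.4] 19 [ 428. -153.   10.]
scene [264.9 206.5] 26 [500. -73.  10.]
scene [241.4 223.3] 32 [598. -83.  10.]
scene [271.4 235.1] 11 [560.  13.  10.]
scene [266.4 274.8] 12 [664.  92.  10.]
```

Request:
{"method": "step_arm", "body": {
  "plan": [
    {"dp":[-0.1,0.2,2.5],"turn":[0,0,0],"jaw":40},
    {"dp":[0,0,2.5],"turn":[0,0,0],"jaw":40},
    {"dp":[0,0,2.5],"turn":[0,0,0],"jaw":40},
    {"dp":[0,0,2.0],"turn":[0,0,0],"jaw":40},
    {"dp":[0,0,1.0],"turn":[0,0,0],"jaw":40},
    {"dp":[0,0,0.3],"turn":[0,0,0],"jaw":40},
    {"dp":[0,0,0],"turn":[0,0,0],"jaw":40},
    {"dp":[0,0,0],"turn":[0,0,0],"jaw":40},
    {"dp":[0,0,0],"turn":[0,0,0],"jaw":40}
  ]
}}

```text
time: 32.48
position: [429.9, -151.6, -13.6]
tcp_rot: [-180.0, 0.1, 170.1]
ft_force: [0.1, 0.1, 0.3]
finger_gap: 34.2
```

Request:
{"method": "step_arm", "body": {
  "plan": [
    {"dp":[0,0,0.25],"turn":[0,0,0],"jaw":40},
    {"dp":[0,0,0],"turn":[0,0,0],"jaw":40},
    {"dp":[0,0,0],"turn":[0,0,0],"jaw":10},
    {"dp":[0,0,0],"turn":[0,0,0],"jaw":10},
    {"dp":[0,0,0],"turn":[0,0,0],"jaw":10},
    {"dp":[0,0,0],"turn":[0,0,0],"jaw":10}
  ],
  "squeeze": 40
}}

```text
time: 32.98
position: [429.3, -151.3, -16.9]
tcp_rot: [-180.0, 0.0, 170.1]
ft_force: [-1.8, 1.6, 6.2]
finger_gap: 19.7
```

Request:
{"method": "step_arm", "body": {
  "plan": [
    {"dp":[0,0,-0.5],"turn":[0,0,0],"jaw":10},
    {"dp":[0,0,-3],"turn":[0,0,0],"jaw":10},
    {"dp":[0,0,-3],"turn":[0,0,0],"jaw":10},
    {"dp":[0,0,-3.5],"turn":[0,0,0],"jaw":10},
    {"dp":[0,0,-3],"turn":[0,0,0],"jaw":10},
    {"dp":[0,0,0],"turn":[0,0,0],"jaw":10},
    {"dp":[0,0,0],"turn":[0,0,0],"jaw":10}
  ]
}}

```text
time: 33.57
position: [429.9, -151.6, 114.6]
tcp_rot: [-179.9, 0.2, 170.1]
ft_force: [-0.6, 1.1, -0.9]
finger_gap: 19.7
```

```bash
python3 - <<'E'
from h import *
s=show(); print(delta(*(np.array([583.8,36.8,112])-s['position'])))
E
```

```text
t 33.57 p [ 429.9 -151.6  114.6] rot [-179.93    0.19  170.12] q [ -29.1   -2.6  105.8   -0.    76.6 -109.2] F [-0.6  1.1 -0.9] T [ 0.   -0.02 -0.  ] gap 19.7
[-11.925  21.201   0.272]
```

Request:
{"method": "step_arm", "body": {
  "plan": [
    {"dp":[-1.7,3.03,0],"turn":[0,0,0],"jaw":10},
    {"dp":[-1.7,3.03,0],"turn":[0,0,0],"jaw":10},
    {"dp":[-1.7,3.03,0],"turn":[0,0,0],"jaw":10},
    {"dp":[-1.7,3.03,0],"turn":[0,0,0],"jaw":10},
    {"dp":[-1.7,3.03,0],"turn":[0,0,0],"jaw":10},
    {"dp":[-1.7,3.03,0],"turn":[0,0,0],"jaw":10},
    {"dp":[-1.72,3.02,0],"turn":[0,0,0],"jaw":10},
    {"dp":[0,0,0],"turn":[0,0,0],"jaw":10},
    {"dp":[0,0,0],"turn":[0,0,0],"jaw":10},
    {"dp":[0,0,0],"turn":[0,0,0],"jaw":10}
  ]
}}

```text
time: 34.4
position: [582.2, 37.1, 111.6]
tcp_rot: [-180.0, -0.1, 170.2]
ft_force: [-0.5, 0.4, -0.4]
finger_gap: 19.9
```

```bash
python3 - <<'E'
from h import *
s=show(); print(delta(*(np.array([583.8,36.8,92])-s['position'])))
c=snap('wrist'); f=c['frame']; m=(f.min(2)>200).astype(np.uint8)[200:300,215:305]
k,l,st,ce=cv2.connectedComponentsWithStats(m)
for i in range(1,k):
    if st[i,4]>300:
        p=ce[i]+[215,200]; print(p,st[i],ray(c,*p,140).round(1))
E
```

```text
t 34.4 p [582.2  37.1 111.6] rot [-1.7997e+02 -1.2000e-01  1.7015e+02] q [ -3.9  12.8  89.4  -0.   77.9 -84.1] F [-0.5  0.4 -0.4] T [-0.   -0.01  0.02] gap 19.9
[-1.620e-01  1.000e-03  1.955e+00]
[257.47194719 207.53135314] [ 29   0  28  16 303] [559.9  40.2 140. ]
[259.7641791  248.32437811] [  28   31   35   35 1005] [582.4  37.5 140. ]
```

Request:
{"method": "step_arm", "body": {
  "plan": [
    {"dp":[-0.13,-0.02,1.0],"turn":[0,0,0],"jaw":10},
    {"dp":[0,0,0.7],"turn":[0,0,0],"jaw":10},
    {"dp":[0,0,0.2],"turn":[0,0,0],"jaw":10},
    {"dp":[0,0,0],"turn":[0,0,0],"jaw":10},
    {"dp":[0,0,0],"turn":[0,0,0],"jaw":10}
  ]
}}

```text
time: 34.87
position: [584.1, 36.5, 93.5]
tcp_rot: [-180.0, -0.0, 170.1]
ft_force: [-0.4, 0.7, -0.5]
finger_gap: 19.5
```

Request:
{"method": "step_arm", "body": {
  "plan": [
    {"dp":[0,0,0],"turn":[0,0,0],"jaw":40},
    {"dp":[0,0,0],"turn":[0,0,0],"jaw":40},
    {"dp":[0,0,0],"turn":[0,0,0],"jaw":40},
    {"dp":[0,0,0],"turn":[0,0,0],"jaw":40},
    {"dp":[0,0,-2],"turn":[0,0,0],"jaw":40},
    {"dp":[0,0,-2],"turn":[0,0,0],"jaw":40},
    {"dp":[0,0,-2],"turn":[0,0,0],"jaw":40},
    {"dp":[0,0,0],"turn":[0,0,0],"jaw":40},
    {"dp":[0,0,0],"turn":[0,0,0],"jaw":40}
  ]
}}

```text
time: 35.62
position: [584.8, 36.8, 154.6]
tcp_rot: [180.0, 0.1, 170.1]
ft_force: [-0.4, 0.5, -1.1]
finger_gap: 34.1
```

```bash
python3 - <<'E'
from h import *
c=snap('wrist')
f=c['frame'][150:250,215:305]; m=(f.min(2)>200).astype(np.uint8)
k,l,st,ce=cv2.connectedComponentsWithStats(m); print(st[1:],(ce[1:]+[215,150]).round(1))
s=show(); print(delta(*(np.array([590,-310,175])-s['position'])))
E
```

```text
[[ 52  25   2   2   3]
 [ 32  30  26  20 392]] [[267.7 175.3]
 [259.7 188.9]]
t 35.67 p [584.2  36.8 153.5] rot [-1.7999e+02  1.0000e-02  1.7012e+02] q [ -3.9  11.4  86.1  -0.   82.5 -84.1] F [ 0.9 -0.2 -0.5] T [ 0.03 -0.02 -0.03] gap 34.1
[ -6.519 -34.067  -2.147]
```

Request:
{"method": "step_arm", "body": {
  "plan": [
    {"dp":[-0.652,-3.407,-0.3],"turn":[0,0,0],"jaw":40},
    {"dp":[-0.652,-3.407,-0.3],"turn":[0,0,0],"jaw":40},
    {"dp":[-0.652,-3.407,-0.3],"turn":[0,0,0],"jaw":40},
    {"dp":[-0.652,-3.407,-0.3],"turn":[0,0,0],"jaw":40},
    {"dp":[-0.652,-3.407,-0.3],"turn":[0,0,0],"jaw":40},
    {"dp":[-0.652,-3.407,-0.3],"turn":[0,0,0],"jaw":40},
    {"dp":[-0.652,-3.407,-0.3],"turn":[0,0,0],"jaw":40},
    {"dp":[-0.652,-3.407,-0.3],"turn":[0,0,0],"jaw":40},
    {"dp":[-0.652,-3.407,-0.3],"turn":[0,0,0],"jaw":40},
    {"dp":[-0.652,-3.407,-0.3],"turn":[0,0,0],"jaw":40}
  ]
}}

```text
time: 36.5
position: [589.5, -311.6, 182.4]
tcp_rot: [180.0, -0.1, 170.1]
ft_force: [1.4, 0.7, 0.5]
finger_gap: 34.2
```

Request:
{"method": "step_arm", "body": {
  "plan": [
    {"dp":[0,0,0],"turn":[0,0,0],"jaw":40},
    {"dp":[0,0,0],"turn":[0,0,0],"jaw":40},
    {"dp":[0,0,0],"turn":[0,0,0],"jaw":40}
  ]
}}

```text
time: 36.75
position: [589.7, -309.6, 182.4]
tcp_rot: [179.9, -0.1, 170.1]
ft_force: [0.3, 0.3, -0.1]
finger_gap: 34.3
```

```bash
python3 - <<'E'
from h import *
show(); buttons(); c=snap('wrist'); p=proj(c,[590,-308,90]); print(p)
x0,y0=int(p[0])-60,int(p[1])-50; print(x0,y0)
cv2.imwrite('pics/k1.png',cv2.resize(c['frame'][y0:y0+90,x0:x0+120],None,fx=6,fy=6,interpolation=cv2.INTER_CUBIC))
E
```

```text
t 36.75 p [ 589.7 -309.6  182.4] rot [ 1.7995e+02 -9.0000e-02  1.7010e+02] q [ -34.3   20.2   71.5    0.    88.4 -114.4] F [ 0.3  0.3 -0.1] T [ 0. -0.  0.] gap 34.3
top [231.8 176. ] 21 [594.  39.  10.]
top [314.7 206.6] 13 [ 473. -284.   10.]
scene [271.5 234.8] 13 [559.  13.  10.]
scene [296.1 236.6] 14 [510.  72.  10.]
scene [270.9 252.8] 46 [604.  54.  10.]
scene [249.5 278.2] 23 [706.  64.  10.]
[260.04001842 183.75978972]
200 133
```

View pics/k1.png

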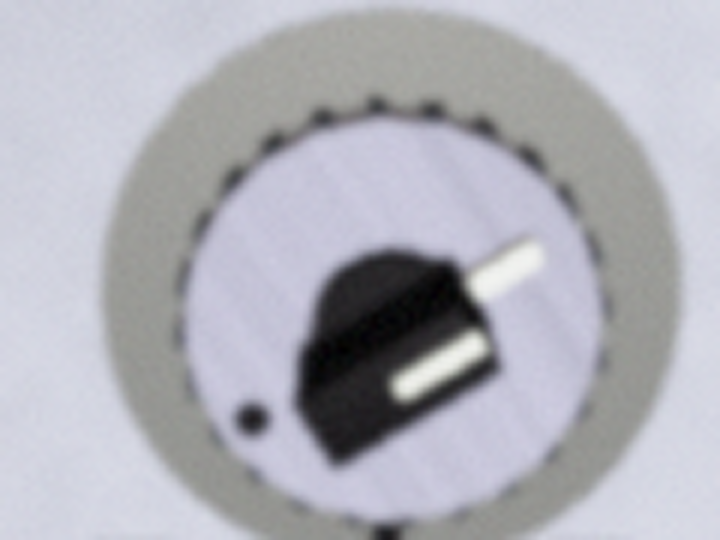

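```bash
python3 - <<'E'
from h import *
c=ld('wrist'); f=lambda x,y,z:ray(c,200+x/6-.42,133+y/6-.42,z)
C=f(394,318,90); print('C',C)
ang=lambda v:np.degrees(np.arctan2(v[1],v[0]))
print('ptr',ang(f(540,250,91)-f(468,290,91)),'from C',ang(f(540,250,91)-C))
print('line',ang(f(485,345,120.5)-f(400,390,120.5)),f(485,345,120.5),f(400,390,120.5))
print('edge',ang(f(497,368,120.5)-f(340,465,120.5)))
print('ridge',ang(f(386,530,80)-C),f(386,530,80),'dot',ang(f(251,418,90)-C),np.linalg.norm(f(251,418,90)-C))
E
```

```text
C [ 592.57951569 -303.50388345   90.        ]
ptr 110.33557437462913 from C 106.70650096652905
line 109.40861254264098 [ 589.64527144 -290.9319329   120.5       ] [ 594.08996761 -303.54727881  120.5       ]
edge 113.52149391237725
ridge -11.154482283092277 [ 631.92463844 -311.26195007   80.        ] dot -63.674208163807634 27.988039621315803
```

That is 15 pictures viewed, so I'll rely on image code from here. The pointer is at about 110°, the ridge at about −11°, and the dial dot at −63.7°, all about the axis (592.7,−303.5). Align over the knob.

Request:
{"method": "step_arm", "body": {
  "plan": [
    {"dp":[0,0,0],"turn":[0,0,6],"jaw":40},
    {"dp":[0,0,0],"turn":[0,0,6],"jaw":40},
    {"dp":[0,0,0],"turn":[0,0,6],"jaw":40},
    {"dp":[0,0,0],"turn":[0,0,6],"jaw":40},
    {"dp":[0,0,0],"turn":[0,0,6],"jaw":40},
    {"dp":[0,0,0],"turn":[0,0,6],"jaw":40},
    {"dp":[0,0,0],"turn":[0,0,6],"jaw":40},
    {"dp":[0,0,0],"turn":[0,0,6],"jaw":40},
    {"dp":[0,0,0],"turn":[0,0,6],"jaw":40},
    {"dp":[0,0,0],"turn":[0,0,6],"jaw":40}
  ]
}}

```text
time: 37.73
position: [590.2, -309.0, 183.8]
tcp_rot: [180.0, 0.0, 109.9]
ft_force: [-0.2, -0.2, 0.3]
finger_gap: 34.3
```

Request:
{"method": "step_arm", "body": {
  "plan": [
    {"dp":[0.46,0.5,2.5],"turn":[0,0,0],"jaw":40},
    {"dp":[0,0,1.5],"turn":[0,0,0],"jaw":40},
    {"dp":[0,0,0],"turn":[0,0,0],"jaw":40},
    {"dp":[0,0,0],"turn":[0,0,0],"jaw":40},
    {"dp":[0,0,0],"turn":[0,0,0],"jaw":40}
  ]
}}

```text
time: 38.15
position: [593.5, -303.9, 145.0]
tcp_rot: [180.0, 0.1, 110.2]
ft_force: [0.0, -0.3, 0.2]
finger_gap: 33.7
```

```bash
cat >> h.py <<'E'
def knob(C=(592.7,-303.5)):
    c=snap('wrist'); f=c['frame'].astype(int); C=np.array([*C,90.]); ang=lambda v:np.degrees(np.arctan2(v[1],v[0]))
    hsv=cv2.cvtColor(c['frame'],cv2.COLOR_BGR2HSV)
    print('C px',proj(c,C).round(1))
    for name,m,z in(('white',(f.min(2)>195)&(hsv[...,1]<18),91),('dark',f.max(2)<75,90)):
        k,l,st,ce=cv2.connectedComponentsWithStats(m.astype(np.uint8))
        for i in range(1,k):
            p=ray(c,*ce[i],z)
            if 4<st[i,4]<1500 and np.linalg.norm((p-C)[:2])<60:
                ys,xs=np.nonzero(l==i); q=np.array([ray(c,x,y,z)[:2] for x,y in zip(xs,ys)]); w,V=np.linalg.eigh(np.cov(q.T))
                print(name,st[i].tolist(),'p',p.round(1),'r',np.linalg.norm((p-C)[:2]).round(1),'ang',ang(p-C).round(1),'axis',(ang(V[:,1])).round(1),'len',np.sqrt(12*w).round(1))
    return c
E
python3 - <<'E'
from h import *
show(); c=knob(); cv2.imwrite('pics/k2.png',cv2.resize(c['frame'][100:340,140:380],(600,600),interpolation=cv2.INTER_CUBIC))
E
```

```text
t 38.15 p [ 593.5 -303.9  145. ] rot [1.7996e+02 7.0000e-02 1.1016e+02] q [-33.7  21.1  74.7  -0.   84.1 -53.9] F [ 0.  -0.3  0.2] T [ 0.03 -0.04 -0.  ] gap 33.7
C px [259.  196.5]
white [256, 168, 8, 15, 92] p [ 586.9 -286.    91. ] r 18.5 ang 108.5 axis 114.7 len [ 5.1 11.2]
white [182, 192, 6, 12, 26] p [ 536.7 -323.9   91. ] r 59.6 ang -160.0 axis 94.1 len [3.3 9.1]
white [259, 194, 4, 18, 56] p [ 595.3 -307.6   91. ] r 4.8 ang -57.8 axis 113.5 len [ 2.6 14.8]
white [198, 204, 8, 9, 32] p [ 552.5 -328.1   91. ] r 47.1 ang -148.5 axis 87.1 len [5.6 6.9]
white [205, 220, 9, 9, 26] p [ 562.  -339.9   91. ] r 47.6 ang -130.2 axis 158.7 len [6.1 6.5]
white [232, 239, 60, 49, 1141] p [ 617.2 -353.9   91. ] r 56.1 ang -64.1 axis 171.1 len [32.3 52.6]
dark [256, 154, 4, 3, 7] p [ 579.9 -272.2   90. ] r 33.8 ang 112.2 axis -148.6 len [1.8 2.6]
dark [267, 155, 4, 2, 7] p [ 588.  -269.8   90. ] r 34.0 ang 98.0 axis -168.5 len [1.4 3. ]
dark [246, 156, 3, 3, 7] p [ 573.  -276.5   90. ] r 33.4 ang 126.2 axis 65.4 len [1.5 2.7]
dark [277, 158, 4, 3, 8] p [ 596.3 -269.4   90. ] r 34.2 ang 84.0 axis 178.3 len [1.6 3.4]
dark [236, 161, 4, 3, 7] p [ 567.1 -282.6   90. ] r 33.0 ang 140.7 axis 50.4 len [1.3 3.4]
dark [286, 163, 3, 3, 6] p [ 603.9 -270.9   90. ] r 34.5 ang 71.0 axis 162.9 len [1.4 2.9]
dark [246, 183, 30, 48, 857] p [ 596.2 -309.    90. ] r 6.6 ang -57.3 axis 111.3 len [21.3 38.2]
dark [298, 213, 23, 15, 118] p [ 637.9 -308.6   90. ] r 45.5 ang -6.4 axis 169.2 len [ 4.3 20.5]
```

```bash
python3 - <<'E'
from h import *
from scipy.optimize import least_squares
c=ld('wrist'); f=c['frame']
N=[]
m=(f.max(2)<75).astype(np.uint8); k,l,st,ce=cv2.connectedComponentsWithStats(m)
for i in range(1,k):
    p=ray(c,*ce[i],90)
    if 4<st[i,4]<12 and 30<np.hypot(p[0]-593,p[1]+303.5)<38: N.append(p[:2])
N=np.array(N); print(len(N))
r=least_squares(lambda x:np.hypot(*(N-x[:2]).T)-x[2],[593,-303,33]); print('notch fit',r.x)
r2=least_squares(lambda x:np.hypot(*(N-x[:2]).T)-34,[593,-303]); print(r2.x)
# top line ends z=120.5, pointer
hsv=cv2.cvtColor(f,cv2.COLOR_BGR2HSV); m=((f.min(2)>195)&(hsv[...,1]<18)).astype(np.uint8)
k,l,st,ce=cv2.connectedComponentsWithStats(m)
for i in range(1,k):
    x,y=ce[i]
    if 250<x<268 and y<215:
        for z in(91,120.5):
            ys,xs=np.nonzero(l==i); q=np.array([ray(c,a,b,z)[:2] for a,b in zip(xs,ys)]); w,V=np.linalg.eigh(np.cov(q.T)); u=V[:,1]*np.sign(V[1,1]); t=(q-q.mean(0))@u
            print(z,q.mean(0).round(1),'ang',np.degrees(np.arctan2(u[1],u[0])).round(1),'ends',(q.mean(0)+u*t.min()).round(1),(q.mean(0)+u*t.max()).round(1))
E
```

```text
6
notch fit [ 593.6303419  -302.40988057   33.11123476]
[ 593.92102466 -303.33181983]
91 [ 559.5 -229.4] ang nan ends [nan nan] [nan nan]
120.5 [ 560.7 -230.2] ang nan ends [nan nan] [nan nan]
91 [ 560.7 -230.7] ang 26.8 ends [ 559.5 -231.4] [ 561.9 -230.1]
120.5 [ 561.7 -231.4] ang 26.8 ends [ 560.7 -231.9] [ 562.8 -230.9]
91 [ 562.  -232.1] ang nan ends [nan nan] [nan nan]
120.5 [ 562.8 -232.6] ang nan ends [nan nan] [nan nan]
91 [ 561.1 -233.9] ang nan ends [nan nan] [nan nan]
120.5 [ 562.  -234.1] ang nan ends [nan nan] [nan nan]
91 [ 563.5 -233.5] ang 157.7 ends [ 564.  -233.7] [ 563.  -233.3]
120.5 [ 564.1 -233.8] ang 157.7 ends [ 564.5 -234. ] [ 563.7 -233.6]
91 [ 578.2 -248. ] ang 110.7 ends [ 578.4 -248.7] [ 577.9 -247.3]
120.5 [ 576.8 -246.3] ang 110.7 ends [ 577.  -246.9] [ 576.6 -245.7]
91 [ 572.2 -257.2] ang 20.1 ends [ 571.8 -257.4] [ 572.5 -257.1]
120.5 [ 571.6 -254.2] ang 20.1 ends [ 571.3 -254.4] [ 571.9 -254.1]
91 [ 576.  -255.8] ang nan ends [nan nan] [nan nan]
120.5 [ 575. -253.] ang nan ends [nan nan] [nan nan]
91 [ 586.9 -286. ] ang 114.7 ends [ 589.4 -291.5] [ 584.6 -281.1]
120.5 [ 584.3 -279. ] ang 114.7 ends [ 586.5 -283.8] [ 582.3 -274.8]
91 [ 595.3 -307.6] ang 113.5 ends [ 598.2 -314.3] [ 592.4 -301. ]
120.5 [ 591.5 -297.7] ang 113.5 ends [ 594.1 -303.5] [ 589.  -291.9]<stdin>:19: RuntimeWarning: Degrees of freedom <= 0 for slice
  c *= np.true_divide(1, fact)
  c *= np.true_divide(1, fact)
```

View pics/k2.png

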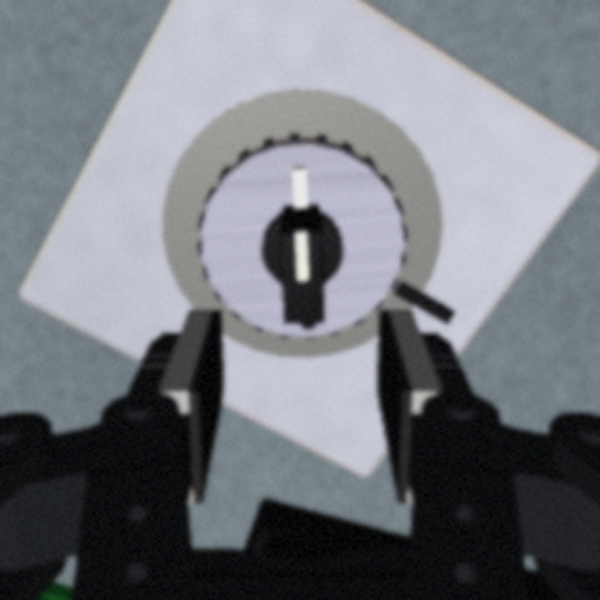

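Picture: pointer (300,187) and knob (302,245) are lined up between the pads, with the ridge at (422,300). Lower and grip.

Request:
{"method": "step_arm", "body": {
  "plan": [
    {"dp":[0.06,0.05,1.5],"turn":[0,0,-3.3],"jaw":40},
    {"dp":[0,0,1.5],"turn":[0,0,0],"jaw":40},
    {"dp":[0,0,1.5],"turn":[0,0,0],"jaw":40},
    {"dp":[0,0,1.0],"turn":[0,0,0],"jaw":40},
    {"dp":[0,0,0.6],"turn":[0,0,0],"jaw":40},
    {"dp":[0,0,0],"turn":[0,0,0],"jaw":40},
    {"dp":[0,0,0],"turn":[0,0,0],"jaw":40}
  ]
}}

```text
time: 38.78
position: [593.6, -303.5, 83.4]
tcp_rot: [180.0, 0.0, 113.4]
ft_force: [0.8, -0.7, 0.5]
finger_gap: 34.4
```

Request:
{"method": "step_arm", "body": {
  "plan": [
    {"dp":[0,0,0],"turn":[0,0,0],"jaw":0},
    {"dp":[0,0,0],"turn":[0,0,0],"jaw":0},
    {"dp":[0,0,0],"turn":[0,0,0],"jaw":0},
    {"dp":[0,0,0],"turn":[0,0,0],"jaw":0},
    {"dp":[0,0,0],"turn":[0,0,0],"jaw":0}
  ],
  "squeeze": 30
}}

```text
time: 39.2
position: [593.9, -303.4, 83.8]
tcp_rot: [179.9, 0.1, 113.4]
ft_force: [1.9, 1.8, 7.2]
finger_gap: 11.3
```

```bash
python3 - <<'E'
from h import *
show()
E
```

```text
t 39.2 p [ 593.9 -303.4   83.8] rot [1.7994e+02 8.0000e-02 1.1342e+02] q [-33.7  23.3  79.    0.   77.6 -57.1] F [1.9 1.8 7.2] T [ 0.26 -0.22 -0.03] gap 11.3
```

Request:
{"method": "step_arm", "body": {
  "plan": [
    {"dp":[0,0,-0.08],"turn":[0,0,3],"jaw":0},
    {"dp":[0,0,0],"turn":[0,0,6],"jaw":0},
    {"dp":[0,0,0],"turn":[0,0,6],"jaw":0},
    {"dp":[0,0,0],"turn":[0,0,6],"jaw":0},
    {"dp":[0,0,0],"turn":[0,0,6],"jaw":0},
    {"dp":[0,0,0],"turn":[0,0,6],"jaw":0},
    {"dp":[0,0,0],"turn":[0,0,6],"jaw":0},
    {"dp":[0,0,0],"turn":[0,0,6],"jaw":0},
    {"dp":[0,0,0],"turn":[0,0,6],"jaw":0},
    {"dp":[0,0,0],"turn":[0,0,6],"jaw":0}
  ]
}}

```text
time: 40.03
position: [595.0, -303.4, 83.9]
tcp_rot: [179.8, -0.1, 56.1]
ft_force: [15.3, -2.2, -6.6]
finger_gap: 11.4
```

Request:
{"method": "step_arm", "body": {
  "plan": [
    {"dp":[0,0,0],"turn":[0,0,6],"jaw":0},
    {"dp":[0,0,0],"turn":[0,0,6],"jaw":0},
    {"dp":[0,0,0],"turn":[0,0,6],"jaw":0},
    {"dp":[0,0,0],"turn":[0,0,6],"jaw":0},
    {"dp":[0,0,0],"turn":[0,0,6],"jaw":0},
    {"dp":[0,0,0],"turn":[0,0,6],"jaw":0},
    {"dp":[0,0,0],"turn":[0,0,6],"jaw":0},
    {"dp":[0,0,0],"turn":[0,0,6],"jaw":0},
    {"dp":[0,0,0],"turn":[0,0,2],"jaw":0},
    {"dp":[0,0,0],"turn":[0,0,0],"jaw":0}
  ]
}}

```text
time: 40.87
position: [595.5, -304.3, 84.0]
tcp_rot: [179.8, -0.3, 6.2]
ft_force: [20.1, -8.1, -9.9]
finger_gap: 11.2
```

```bash
python3 - <<'E'
from h import *
show()
E
```

```text
t 40.87 p [ 595.5 -304.3   84. ] rot [179.83  -0.26   6.25] q [-33.7  23.3  78.9   0.   77.5  50.1] F [20.1 -8.1 -9.9] T [-1.42 -3.43 -0.  ] gap 11.2
```

Side force has built up (20 N), so the axis estimate is slightly off. Release, rise and re-measure.

Request:
{"method": "step_arm", "body": {
  "plan": [
    {"dp":[0,0,0],"turn":[0,0,0],"jaw":40},
    {"dp":[0,0,0],"turn":[0,0,0],"jaw":40},
    {"dp":[0,0,0],"turn":[0,0,0],"jaw":40},
    {"dp":[0,0,-1.5],"turn":[0,0,0],"jaw":40},
    {"dp":[0,0,-2.5],"turn":[0,0,0],"jaw":40},
    {"dp":[0,0,-2],"turn":[0,0,0],"jaw":40},
    {"dp":[0,0,0],"turn":[0,0,0],"jaw":40},
    {"dp":[0,0,0],"turn":[0,0,0],"jaw":40},
    {"dp":[0,0,0],"turn":[0,0,0],"jaw":40}
  ]
}}

```text
time: 41.62
position: [593.1, -303.1, 142.9]
tcp_rot: [-180.0, 0.0, 6.4]
ft_force: [0.1, 0.4, -0.2]
finger_gap: 34.1
```

```bash
python3 - <<'E'
from h import *
show(); c=knob((594,-303.3)); cv2.imwrite('pics/k3.png',cv2.resize(c['frame'][100:340,140:380],(600,600),interpolation=cv2.INTER_CUBIC))
E
```

```text
t 41.62 p [ 593.1 -303.1  142.9] rot [-1.7998e+02  4.0000e-02  6.4200e+00] q [-33.7  21.2  74.8  -0.   84.   49.9] F [ 0.1  0.4 -0.2] T [-0.02 -0.02  0.01] gap 34.1
C px [260.9 195.8]
white [271, 130, 4, 2, 6] p [ 645.9 -306.3   91. ] r 51.9 ang -3.3 axis 109.0 len [1.1 3.1]
white [294, 131, 32, 18, 192] p [ 642.1 -334.4   91. ] r 57.2 ang -32.9 axis 91.2 len [ 8.8 21.1]
white [287, 133, 2, 4, 5] p [ 644.1 -317.5   91. ] r 52.0 ang -15.8 axis -177.8 len [1.4 3.3]
white [214, 140, 7, 8, 19] p [ 632.4 -265.6   91. ] r 53.9 ang 44.5 axis 165.5 len [3.9 6.5]
white [197, 149, 10, 7, 17] p [ 624.3 -254.5   91. ] r 57.4 ang 58.2 axis 122.1 len [3.4 6.9]
white [215, 149, 3, 4, 5] p [ 626.3 -265.3   91. ] r 49.9 ang 49.6 axis -165.3 len [2.2 3. ]
white [319, 148, 15, 16, 80] p [ 631.8 -349.1   91. ] r 59.4 ang -50.5 axis -149.9 len [ 7.6 11.5]
white [314, 151, 5, 5, 9] p [ 633.  -340.7   91. ] r 54.0 ang -43.8 axis 51.9 len [2.4 4.8]
white [198, 156, 11, 17, 57] p [ 614.1 -256.4   91. ] r 51.1 ang 66.8 axis 168.3 len [ 6.5 10.8]
white [313, 159, 4, 3, 7] p [ 627.5 -340.6   91. ] r 50.1 ang -4
[... 924 characters left out ...]
12.3   90. ] r 51.7 ang -10.0 axis 169.8 len [ 2.6 18.3]
dark [258, 152, 4, 2, 7] p [ 628.4 -298.5   90. ] r 34.7 ang 8.0 axis 104.9 len [1.4 3. ]
dark [269, 152, 4, 3, 8] p [ 628.6 -306.5   90. ] r 34.8 ang -5.3 axis 78.5 len [1.9 2.8]
dark [248, 154, 3, 2, 6] p [ 626.  -290.6   90. ] r 34.4 ang 21.7 axis 96.8 len [1.5 2.4]
dark [279, 156, 4, 2, 6] p [ 627.1 -314.6   90. ] r 35.0 ang -18.8 axis 77.6 len [1.2 2.9]
dark [238, 158, 4, 3, 7] p [ 621.9 -283.5   90. ] r 34.2 ang 35.4 axis 126.6 len [1.3 3.4]
dark [247, 180, 31, 47, 827] p [ 589.2 -304.7   90. ] r 5.0 ang -164.0 axis -172.9 len [21.1 37.4]
dark [293, 184, 4, 4, 14] p [ 605.5 -328.6   90. ] r 27.8 ang -65.6 axis 147.1 len [2.6 3.4]
```

View pics/k3.png

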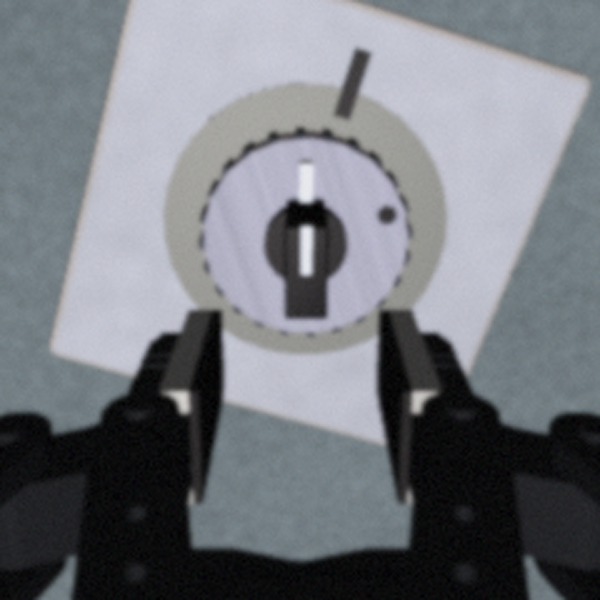

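Picture: pointer (306,182), bar slightly right of the pads' centre, dot (387,215), ridge (352,85). The dot's world position is unchanged at (605,−328.6), so the dial has not moved. About 16.5° is left; re-centre and regrip.

Request:
{"method": "step_arm", "body": {
  "plan": [
    {"dp":[0.23,0.17,1.5],"turn":[0,0,0.9],"jaw":40},
    {"dp":[0,0,1.5],"turn":[0,0,0],"jaw":40},
    {"dp":[0,0,1.5],"turn":[0,0,0],"jaw":40},
    {"dp":[0,0,1.0],"turn":[0,0,0],"jaw":40},
    {"dp":[0,0,0.4],"turn":[0,0,0],"jaw":40},
    {"dp":[0,0,0],"turn":[0,0,0],"jaw":40},
    {"dp":[0,0,0],"turn":[0,0,0],"jaw":40}
  ]
}}

```text
time: 42.25
position: [596.0, -304.8, 84.8]
tcp_rot: [180.0, 0.0, 5.5]
ft_force: [0.6, -0.1, 0.2]
finger_gap: 33.9
```

Request:
{"method": "step_arm", "body": {
  "plan": [
    {"dp":[0,0,0],"turn":[0,0,0],"jaw":0},
    {"dp":[0,0,0],"turn":[0,0,0],"jaw":0},
    {"dp":[0,0,0],"turn":[0,0,0],"jaw":0},
    {"dp":[0,0,0],"turn":[0,0,0],"jaw":0},
    {"dp":[0,0,0],"turn":[0,0,0],"jaw":0}
  ],
  "squeeze": 30
}}

```text
time: 42.67
position: [596.2, -304.6, 85.5]
tcp_rot: [180.0, -0.1, 5.5]
ft_force: [-1.0, 3.7, 7.5]
finger_gap: 11.3
```

Request:
{"method": "step_arm", "body": {
  "plan": [
    {"dp":[0,0,0],"turn":[0,0,3],"jaw":0},
    {"dp":[0,0,0],"turn":[0,0,5],"jaw":0},
    {"dp":[0,0,0],"turn":[0,0,5],"jaw":0},
    {"dp":[0,0,0],"turn":[0,0,3],"jaw":0},
    {"dp":[0,0,0],"turn":[0,0,0],"jaw":0},
    {"dp":[0,0,0],"turn":[0,0,0],"jaw":0}
  ]
}}

```text
time: 43.17
position: [596.2, -305.0, 85.5]
tcp_rot: [180.0, -0.1, -10.5]
ft_force: [-0.9, 1.1, 5.6]
finger_gap: 11.0
```

```bash
python3 - <<'E'
from h import *
show()
E
```

```text
t 43.17 p [ 596.2 -305.    85.5] rot [ 1.7995e+02 -8.0000e-02 -1.0510e+01] q [-33.7  23.5  78.4  -0.   78.   66.8] F [-0.9  1.1  5.6] T [ 0.04  0.18 -0.03] gap 11.0
```

Forces are small now. Release, rise and measure pointer against ridge.

Request:
{"method": "step_arm", "body": {
  "plan": [
    {"dp":[0,0,0],"turn":[0,0,0],"jaw":40},
    {"dp":[0,0,0],"turn":[0,0,0],"jaw":40},
    {"dp":[0,0,0],"turn":[0,0,0],"jaw":40},
    {"dp":[0,0,-1.5],"turn":[0,0,0],"jaw":40},
    {"dp":[0,0,-2.5],"turn":[0,0,0],"jaw":40},
    {"dp":[0,0,-2],"turn":[0,0,0],"jaw":40},
    {"dp":[0,0,0],"turn":[0,0,0],"jaw":40},
    {"dp":[0,0,0],"turn":[0,0,0],"jaw":40},
    {"dp":[0,0,0],"turn":[0,0,0],"jaw":40}
  ]
}}

```text
time: 43.92
position: [595.7, -304.6, 143.8]
tcp_rot: [-180.0, 0.0, -10.5]
ft_force: [-0.8, -0.5, -0.8]
finger_gap: 34.2
```

```bash
python3 - <<'E'
from h import *
show(); c=knob((595.7,-304.7))
cv2.imwrite('pics/k4.png',cv2.resize(c['frame'][105:235,200:330],(780,780),interpolation=cv2.INTER_CUBIC)[:600])
E
```

```text
t 43.92 p [ 595.7 -304.6  143.8] rot [-1.7999e+02  4.0000e-02 -1.0480e+01] q [-33.7  21.5  74.3  -0.   84.2  66.8] F [-0.8 -0.5 -0.8] T [0.   0.02 0.02] gap 34.2
C px [260.5 196.2]
white [257, 169, 7, 14, 80] p [ 613.  -307.6   91. ] r 17.6 ang -9.5 axis 170.2 len [ 4.7 10.7]
white [259, 194, 3, 18, 54] p [ 590.9 -303.4   91. ] r 5.0 ang 164.5 axis 169.5 len [ 2.3 15.4]
white [321, 200, 5, 7, 14] p [ 581.1 -353.2   91. ] r 50.6 ang -106.8 axis 164.9 len [4.  5.9]
white [311, 214, 9, 9, 35] p [ 569.8 -344.9   91. ] r 47.9 ang -122.8 axis 179.1 len [5.7 7.3]
white [231, 238, 52, 28, 558] p [ 547.7 -287.    91. ] r 51.2 ang 159.8 axis 88.9 len [20.8 39.1]
white [283, 253, 6, 7, 18] p [ 539.3 -316.    91. ] r 57.5 ang -168.7 axis -165.0 len [4.6 6.4]
dark [255, 154, 4, 3, 9] p [ 628.7 -307.6   90. ] r 33.2 ang -5.0 axis 73.5 len [1.9 3. ]
dark [265, 155, 4, 2, 7] p [ 627.1 -315.3   90. ] r 33.2 ang -18.6 axis 87.9 len [1.4 3. ]
dark [245, 157, 3, 2, 6] p [ 628.6 -299.4   90. ] r 33.3 ang 9.1 axis 80.0 len [1.5 2.4]
dark [276, 158, 3, 2, 6] p [ 623.5 -322.7   90. ] r 33.1 ang -32.9 axis 78.9 len [1.5 2.4]
dark [236, 161, 3, 3, 6] p [ 626.5 -291.9   90. ] r 33.3 ang 22.5 axis 116.8 len [1.4 2.9]
dark [285, 163, 3, 3, 5] p [ 617.9 -329.    90. ] r 32.9 ang -47.5 axis -135.5 len [1.5 2.5]
dark [287, 178, 4, 4, 11] p [ 605.4 -328.8   90. ] r 26.0 ang -68.0 axis 98.4 len [2.6 2.8]
dark [246, 183, 30, 46, 801] p [ 589.2 -303.    90. ] r 6.7 ang 165.5 axis 169.7 len [20.8 37.9]
```

View pics/k4.png

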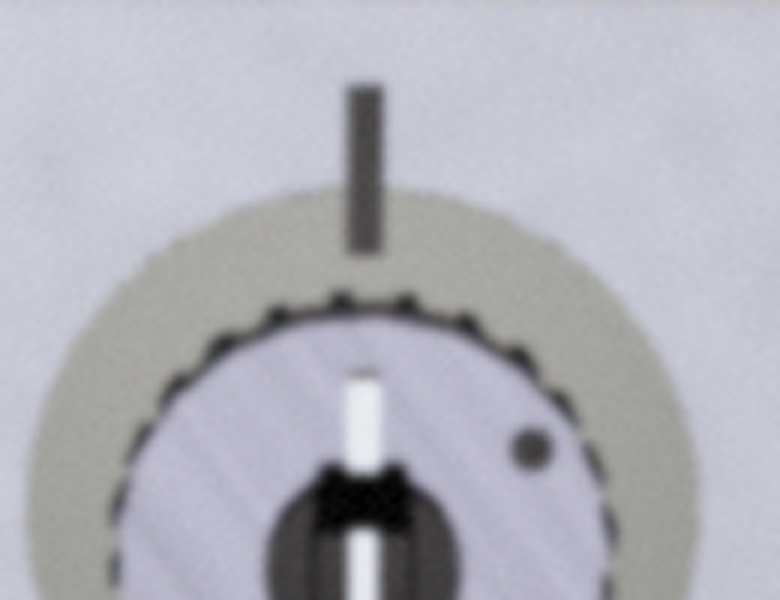

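Pointer (364) and ridge (365) line up, and the dial dot is still at (605.4,−328.8). Now to the start button, about (683.6,29.8), with the fingers shut.

Request:
{"method": "step_arm", "body": {
  "plan": [
    {"dp":[0.255,-3.448,0],"turn":[0,0,0],"jaw":0},
    {"dp":[0.255,-3.448,0],"turn":[0,0,0],"jaw":0},
    {"dp":[0.255,-3.448,0],"turn":[0,0,0],"jaw":0},
    {"dp":[0.255,-3.448,0],"turn":[0,0,0],"jaw":0},
    {"dp":[0.255,-3.448,0],"turn":[0,0,0],"jaw":0},
    {"dp":[0.255,-3.448,0],"turn":[0,0,0],"jaw":0},
    {"dp":[0.255,-3.448,0],"turn":[0,0,0],"jaw":0},
    {"dp":[0.255,-3.448,0],"turn":[0,0,0],"jaw":0},
    {"dp":[0.255,-3.448,0],"turn":[0,0,0],"jaw":0},
    {"dp":[0.255,-3.448,0],"turn":[0,0,0],"jaw":0}
  ]
}}

```text
time: 44.8
position: [683.5, 31.4, 143.3]
tcp_rot: [180.0, 0.1, -10.5]
ft_force: [0.0, -0.7, -0.7]
finger_gap: 0.1
```

Request:
{"method": "step_arm", "body": {
  "plan": [
    {"dp":[0,0,2],"turn":[0,0,0],"jaw":0},
    {"dp":[0,0,1],"turn":[0,0,0],"jaw":0},
    {"dp":[0,0,0],"turn":[0,0,0],"jaw":0},
    {"dp":[0,0,0],"turn":[0,0,0],"jaw":0},
    {"dp":[0,0,0],"turn":[0,0,0],"jaw":0}
  ]
}}

```text
time: 45.22
position: [683.7, 28.5, 114.8]
tcp_rot: [180.0, -0.0, -10.6]
ft_force: [0.4, 0.8, 0.5]
finger_gap: 0.0
```

```bash
python3 - <<'E'
from h import *
show(); buttons(); c=snap('wrist'); print(proj(c,[683.6,29.8,100]))
t=ld('top')['frame']; s=ld('scene')['frame']
cv2.imwrite('pics/final.png',np.hstack([cv2.resize(c['frame'][100:340,140:380],(400,400)),cv2.resize(t[130:300,40:210],(400,400))]))
E
```

```text
t 45.22 p [683.7  28.5 114.8] rot [179.99  -0.   -10.56] q [-4.  24.2 74.  -0.  81.8 96.5] F [0.4 0.8 0.5] T [-0.01  0.    0.01] gap 0.0
top [240.5 165.2] 11 [637.   5.  10.]
top [232.6 174.9] 9 [599.  36.  10.]
scene [315.9 142.6] 11 [ 175. -130.   10.]
scene [302.7 153.2] 24 [ 246. -132.   10.]
scene [290.7 163. ] 16 [ 309. -133.   10.]
scene [279.2 172.4] 16 [ 367. -134.   10.]
scene [268.5 181.1] 18 [ 420. -135.   10.]
scene [225.2 206. ] 11 [ 591. -167.   10.]
scene [271.6 234.9] 11 [559.  13.  10.]
[258.97711816 215.42498294]
```

View pics/final.png

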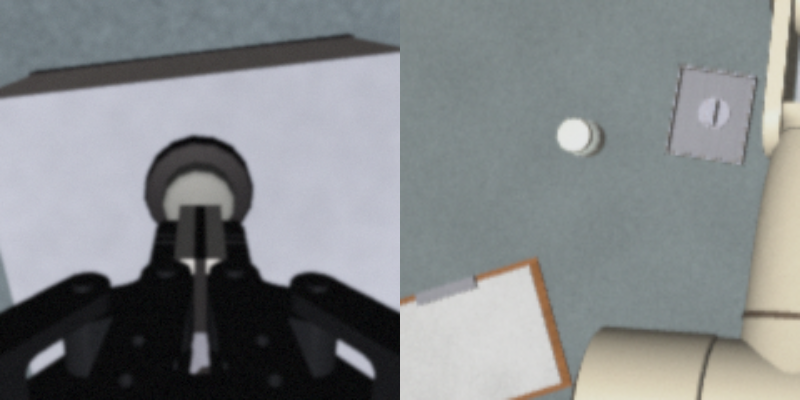

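Request:
{"method": "step_arm", "body": {
  "plan": [
    {"dp":[0,0,1.2],"turn":[0,0,0],"jaw":0},
    {"dp":[0,0,0.8],"turn":[0,0,0],"jaw":0},
    {"dp":[0,0,0.3],"turn":[0,0,0],"jaw":0},
    {"dp":[0,0,0],"turn":[0,0,0],"jaw":0},
    {"dp":[0,0,0],"turn":[0,0,0],"jaw":0}
  ]
}}

```text
time: 45.78
position: [683.4, 29.5, 91.0]
tcp_rot: [180.0, 0.0, -10.5]
ft_force: [-1.7, -1.6, 4.3]
finger_gap: -0.3
```

Request:
{"method": "step_arm", "body": {
  "plan": [
    {"dp":[0,0,0.15],"turn":[0,0,0],"jaw":0},
    {"dp":[0,0,0.15],"turn":[0,0,0],"jaw":0},
    {"dp":[0,0,0],"turn":[0,0,0],"jaw":0}
  ]
}}

```text
time: 46.03
position: [683.6, 29.5, 89.7]
tcp_rot: [180.0, -0.0, -10.5]
ft_force: [-8.6, -1.6, 17.2]
finger_gap: -0.2
```

Request:
{"method": "step_arm", "body": {
  "plan": [
    {"dp":[0,0,0.1],"turn":[0,0,0],"jaw":0},
    {"dp":[0,0,0.1],"turn":[0,0,0],"jaw":0},
    {"dp":[0,0,0],"turn":[0,0,0],"jaw":0}
  ]
}}

```text
time: 46.28
position: [683.8, 29.5, 89.4]
tcp_rot: [180.0, -0.1, -10.5]
ft_force: [-16.2, -2.1, 34.1]
finger_gap: -0.2
```

Force is now stiff (34 N). I'll back off in small steps: a spring-like force profile would confirm that it's the button.

Request:
{"method": "step_arm", "body": {
  "plan": [
    {"dp":[0,0,-0.4],"turn":[0,0,0],"jaw":0},
    {"dp":[0,0,0],"turn":[0,0,0],"jaw":0},
    {"dp":[0,0,0],"turn":[0,0,0],"jaw":0}
  ]
}}

```text
time: 46.53
position: [683.8, 29.6, 90.6]
tcp_rot: [180.0, -0.0, -10.5]
ft_force: [0.3, -1.5, 5.0]
finger_gap: 0.0
```

Request:
{"method": "step_arm", "body": {
  "plan": [
    {"dp":[0,0,-0.2],"turn":[0,0,0],"jaw":0},
    {"dp":[0,0,0],"turn":[0,0,0],"jaw":0},
    {"dp":[0,0,0],"turn":[0,0,0],"jaw":0}
  ]
}}

```text
time: 46.78
position: [683.7, 29.6, 92.3]
tcp_rot: [180.0, -0.0, -10.5]
ft_force: [1.1, -2.6, 2.5]
finger_gap: 0.2
```

Request:
{"method": "step_arm", "body": {
  "plan": [
    {"dp":[0,0,-0.2],"turn":[0,0,0],"jaw":0},
    {"dp":[0,0,0],"turn":[0,0,0],"jaw":0},
    {"dp":[0,0,0],"turn":[0,0,0],"jaw":0}
  ]
}}

```text
time: 47.03
position: [683.7, 29.7, 94.4]
tcp_rot: [180.0, 0.0, -10.5]
ft_force: [-0.2, -2.2, 2.2]
finger_gap: 0.2
```

Request:
{"method": "step_arm", "body": {
  "plan": [
    {"dp":[0,0,-0.3],"turn":[0,0,0],"jaw":0},
    {"dp":[0,0,0],"turn":[0,0,0],"jaw":0},
    {"dp":[0,0,0],"turn":[0,0,0],"jaw":0}
  ]
}}

```text
time: 47.28
position: [683.6, 29.8, 97.4]
tcp_rot: [-180.0, 0.0, -10.5]
ft_force: [0.1, 0.0, 0.8]
finger_gap: 0.3
```

The spring profile (5.0, 2.5, 2.2, then 0.8 N over about 6 mm) confirms a full press. Rise clear and hand in.

Request:
{"method": "step_arm", "body": {
  "plan": [
    {"dp":[0,0,-2],"turn":[0,0,0],"jaw":0},
    {"dp":[0,0,-3],"turn":[0,0,0],"jaw":0},
    {"dp":[0,0,-3],"turn":[0,0,0],"jaw":0},
    {"dp":[0,0,-2],"turn":[0,0,0],"jaw":0},
    {"dp":[0,0,0],"turn":[0,0,0],"jaw":0},
    {"dp":[0,0,0],"turn":[0,0,0],"jaw":0},
    {"dp":[0,0,0],"turn":[0,0,0],"jaw":0}
  ]
}}

```text
time: 47.87
position: [683.3, 29.8, 196.4]
tcp_rot: [180.0, 0.1, -10.5]
ft_force: [-0.3, 0.2, 0.3]
finger_gap: -0.1
```

```bash
python3 - <<'E'
from h import *
show(); buttons(); order.job_done()
E
```

```text
t 47.87 p [683.3  29.8 196.4] rot [ 1.7999e+02  7.0000e-02 -1.0480e+01] q [-3.9 22.1 67.4 -0.  90.6 96.5] F [-0.3  0.2  0.3] T [-0.09 -0.01 -0.03] gap -0.1
top [230.5 176. ] 23 [594.  44.  10.]
top [217.1 183. ] 24 [567.  97.  10.]
scene [264.1 157.8] 16 [ 358. -216.   10.]
scene [222.5 184.2] 27 [ 539. -237.   10.]
scene [183.7 182.5] 12 [ 628. -337.   10.]
scene [184.8 191.3] 27 [ 648. -307.   10.]
scene [193.2 191. ] 9 [ 627. -287.   10.]
scene [271.6 234.9] 11 [559.  13.  10.]
the job is handed in; nothing more can be done
```

All the steps were done in the order asked and the job is handed in at about 48 s; it reports no verdict.

- **Plug:** twisting through about ±30° at roughly 12–15 N of pull freed it. From the force readings the chamber lift stayed near 6–8 mm. The plug stands in the tray.
- **Specimen buttons:** I found three on the bench and dropped all of them into the chamber. One was knocked aside during the run and I located it again. The first was seen in the bore. After the second and third, image code found one white disc there at the right size. Later bench scans by image code gave no match in both cameras for another button.
- **Fine knob:** the last close view showed the pointer in line with the ridge, within about a pixel. The dial's dot was at the same position as before, within about 0.5 mm.
- **Start button:** it was pressed to its stop (34 N), and the force fell off like a spring over about 6 mm as I backed away. The arm then rose clear.

**Disagreements with the description:**
- The fingertips stood about 18 mm above the reported TCP instead of 11 mm below it. Because of that, the shut fingers touched the top of the plug bar with about 26 N before I corrected for it.
- During the first knob turn the side force reached about 20 N from a 2 mm error in the axis position. I re-centred before finishing the turn.
- I viewed about 19 pictures, against a budget of 14.

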